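Nest the pastry cutters back in their tins

ROBOT

A 6-joint arm with a two-finger parallel gripper is mounted at the origin on the work surface. World frame = base frame: x ahead of the robot, y to its left, z up, the work surface at z = 0. Lengths are in mm, angles in rad, forces in N, time in s.
With the tool pointing down it reaches from about 300 to 775 mm from the base axis. Payload 14.6 kg.
Tool frame: the origin (TCP) lies at the very end of the fingers, on their centre line; the grasp point (between the pads) lies 19 mm behind it; z points along the fingers, y is the line along which they close (so a half turn about z gives the same grasp; the last joint's range is limited). The gripper opens to 94 mm and grips with 3 to 60 N. Pads are 16 mm wide; open, the fingers measure 119 mm over their backs; the gripper's body (75 mm by 177 mm) begins 78 mm behind the grasp point.
Start: joints at [1.231, 0.3, 1.521, -0, 1.321, -0.067], TCP at [148.183, 529.651, 177.846] pointing down, gripper open.
Joint ranges: [-3.03, 3.03], [-0.79, 2.21], [0.23, 2.52], [-1.04, 4.18], [0, 3.07], [-2.55, 2.55]. Speed limits (rad/s): [2.22, 2.22, 2.57, 3.14, 3.14, 3.14].

INTERFACE

Orientations are given as [roll, pitch, yaw] about the fixed x, y, z axes, in that order (R = Rz(yaw) Ry(pitch) Rx(roll)).
In Python, from cell import manip gives the robot as it stands. The module is installed in compiled form; this text tells all that it offers.
- The arm moves only by the shell command python3 -m inch 'ROWS' [FORCE]. ROWS is JSON, a list of rows, each an object of numbers: "gripper": the opening, from 0 (shut) to 1 (fully open); "dx", "dy", "dz": the shift along the world's x, y, z in m; "wx", "wy", "wz": the turn, a rotation vector about the world's x, y, z in degrees. A call has exactly 5 rows; each row is the pose to reach, as a shift and turn from the pose commanded when the call began; what a row does not reach only later rows make up. A row lasts 1/12 s, in which the tool goes at most 41.7 mm and 7.16 degrees, less where a joint would pass 70% of its speed; a pose out of reach is approached as far as the arm can. A call with a gripper value outside its range is refused whole. The fingers move at their own pace and stop on an object; FORCE is the grip in N (left out, the last holds). Time passes only in rows, so rows that repeat a pose let the fingers close, or fill a call up. It gives the time, the measured TCP pose, the force, the opening and the grip force at its end, in the units of the state.
- manip.read_state(): the state, without advancing time (a new reading comes with each control period).
- manip.camera(name): name is "side" or "top"; returns the picture (420x560x3 uint8, blue, green, red); there is no depth.
- manip.camera_info(name): a dict with "camera_matrix" (3x3 intrinsics, pixels), "R" (3x3) and "t" (3): a world point X has camera coordinates R X + t. Camera axes: x right, y down, z forward; pixel columns grow to the right and rows downward; lengths in mm; the calibration is good to about 2 mm. A picture is of the moment at which its call begins. camera_info takes no time and is no camera call.
- manip.sign_off(): hands the job in; it is judged then, once.
The state is a dict: "clock": time; "joints": joint angles; "qd": joint speeds; "effort": joint torques, N m; "eef_pos": TCP position; "eef_rot": TCP orientation; "wrist_force": force on the tool from outside, world axes, zero at the start; "moment": the same for the moment, N m; "finger_gap": finger opening in mm; "finger_force": force on a finger pad.
Only numpy, scipy, OpenCV 4.12 (cv2) and the standard library are available. Lean on these libraries where they do the work, as an engineer would, in place of code of your own. Each camera call takes 0.05 s, during which the arm holds its last target. There are 200 camera calls.

TASK

Put the pastry cutters away: nest the three round cutters in the round tin and the two square cutters in the square tin. Begin each set with its smallest cutter, upright in the middle of the tin (the square ones lined up with the sides of their tin), and lower each next larger one over it to the tin's floor; set them down rather than dropping them, so that the cutting edges are not nicked. Do not knock over or push away the two piping nozzles and the ramekin that stand among them.

Things in the scene. Friction and masses are not known exactly. Their poses are not given: they have to be found in the camera images.
- round_small_center (a point): small round pastry cutter: a plain open steel ring standing upright, 36 mm outside diameter, 31 mm inside, 45 mm high, wall 2.5 mm, rolled rim up; loose. This point is the ring's centre, half-way up (22.5 mm above its foot); its z axis is the ring's axis.
- round_medium_center (a point): medium round pastry cutter: a plain open steel ring standing upright, 52 mm outside diameter, 47 mm inside, 45 mm high, wall 2.5 mm, rolled rim up; loose. This point is the ring's centre, half-way up (22.5 mm above its foot); its z axis is the ring's axis.
- round_large_center (a point): large round pastry cutter: a plain open steel ring standing upright, 68 mm outside diameter, 63 mm inside, 45 mm high, wall 2.5 mm, rolled rim up; loose. This point is the ring's centre, half-way up (22.5 mm above its foot); its z axis is the ring's axis.
- square_small_center (a point): small square pastry cutter: an open square steel tube standing upright, 36 mm outside along each side, 31 mm inside, 45 mm high, wall 2.5 mm, rolled rim up; loose. This point is its centre, half-way up (22.5 mm above its foot); its x and y axes are square to its flat sides, z up.
- square_large_center (a point): large square pastry cutter: an open square steel tube standing upright, 58 mm outside along each side, 53 mm inside, 45 mm high, wall 2.5 mm, rolled rim up; loose. This point is its centre, half-way up (22.5 mm above its foot); its x and y axes are square to its flat sides, z up.
- round_tin: shallow white round tin with a steel-coloured edge, fixed to the bench: 122 mm outside diameter, wall 2.5 mm thick and 12 mm high, inner floor 3 mm above the bench and 117 mm across. Origin: centre of its underside, on the bench.
- square_tin: shallow white square tin with a steel-coloured edge, fixed to the bench: 122 mm outside along each side, wall 2.5 mm thick and 12 mm high, inner floor 3 mm above the bench and 117 mm across. Origin: centre of its underside, on the bench; x and y axes are square to its sides.
- plain_nozzle_center (a point): bystander: slender conical steel piping nozzle standing point up, loose, 33 mm across at the foot, 52 mm high. This point is its centre, half-way up.
- wide_nozzle_center (a point): bystander: stubby conical steel piping nozzle standing point up, loose, 37 mm across at the foot, 45 mm high. This point is its centre, half-way up.
- ramekin_center (a point): bystander: empty white ceramic ramekin, loose, 66 mm across the rim, 36 mm high. This point is its centre, half-way up.

How it is judged:
By the outcome, as a careful person would: the job done as asked, in the order asked, and still so for the second after the job is handed in, with the robot touching nothing.
It also fails if it takes over 109 s, if anything falls off the work surface, if the arm or the gripper's body presses on something with over 40 N, if the wrist force passes 120 N, or if a joint passes its speed limit or range.

## Working session

There is one attempt and no reset: what is moved stays moved. The work goes in short steps, Python scripts to look and compute and a shell command to move; the robot and the scene stay as the last step left them, time stands still between calls to the robot, and variables do not carry over. Pictures are saved under pics/ and viewed, at most 14 in all, crops included, and the job is handed in when it is done.

```bash
mkdir -p pics
python3 - <<'E'
from cell import manip
import cv2,numpy as np
for n in("top","side"):
    im=manip.camera(n); cv2.imwrite(f"pics/{n}0.png",im)
    c=manip.camera_info(n); print(n,np.round(c["camera_matrix"],1).tolist(),np.round(c["R"],3).tolist(),np.round(c["t"],1).tolist())
s=manip.read_state();print(s)
E
```

```text
top [[506.5, 0.0, 278.8], [0.0, 506.5, 210.1], [0.0, 0.0, 1.0]] [[0.012, -1.0, 0.006], [-0.996, -0.013, -0.088], [0.088, -0.005, -0.996]] [-5.6, 546.3, 1112.8]
side [[487.6, 0.0, 281.0], [0.0, 487.6, 207.9], [0.0, 0.0, 1.0]] [[0.766, -0.643, -0.003], [-0.412, -0.487, -0.77], [0.494, 0.591, -0.638]] [-419.1, 263.8, 869.1]
{'clock': 0.1, 'joints': array([ 1.23139416e+00,  3.00409637e-01,  1.52150207e+00, -4.06503708e-06,
        1.32071915e+00, -6.65888813e-02]), 'qd': array([-0.00056303, -0.00121889, -0.00235927,  0.00010673,  0.00072511,
       -0.00123396]), 'effort': array([-2.20247862e-04, -5.32645261e+01, -3.53285587e+01,  7.09613808e-02,
        2.35044491e-02, -3.09613677e-05]), 'eef_pos': array([148.10334695, 529.41137625, 177.35348982]), 'eef_rot': array([-3.14055650e+00, -6.51524754e-05,  2.86878034e+00]), 'wrist_force': array([ 0.52002793,  0.10567529, -0.87844557]), 'moment': array([-0.03293931, -0.02363104,  0.00721725]), 'finger_force': 0.0, 'finger_gap': 94.13163085965519}
```

View pics/top0.png

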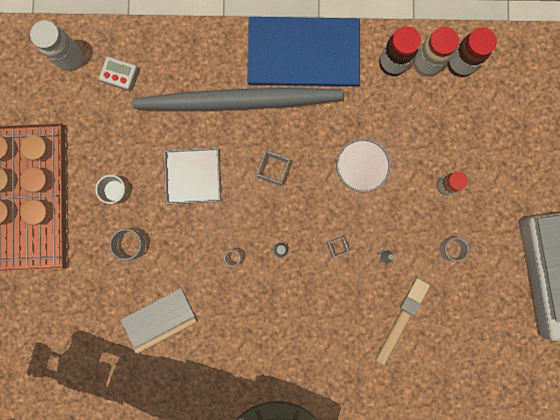

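View pics/side0.png

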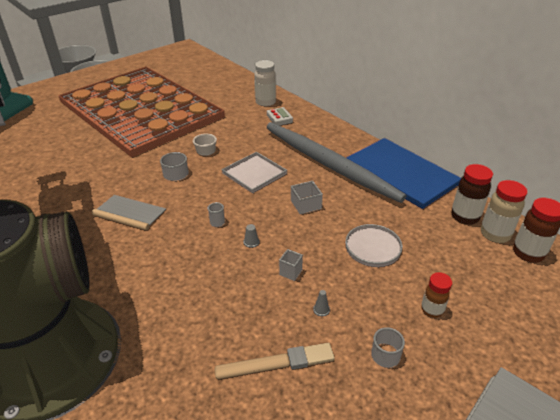

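```bash
cat > h.py <<'E'
from cell import manip
import cv2,numpy as np
from scipy.optimize import minimize
C={n:manip.camera_info(n) for n in("top","side")}
def proj(n,P):
    c=C[n];q=(np.asarray(c["R"])@np.asarray(P,float).T).T+np.asarray(c["t"]);q=q@np.asarray(c["camera_matrix"]).T
    return q[:,:2]/q[:,2:]
def outline(kind,d,h,x,y,a=0,z0=0):
    t=np.linspace(0,2*np.pi,48,endpoint=False) if kind=="r" else np.pi/4+np.arange(4)*np.pi/2
    r=d/2 if kind=="r" else d/2**.5
    p=np.c_[x+r*np.cos(t+a),y+r*np.sin(t+a)]
    return np.r_[np.c_[p,0*t+z0],np.c_[p,0*t+z0+h]]
def back(n,uv,z):
    c=C[n];K,R,t=map(np.asarray,(c["camera_matrix"],c["R"],c["t"]))
    d=R.T@np.linalg.inv(K)@np.r_[uv,1];o=-R.T@t
    return o+d*(z-o[2])/d[2]
def hull(p): return cv2.convexHull(p.astype(np.float32))
def comps(n,im):
    s=cv2.resize(im,None,fx=4,fy=4,interpolation=cv2.INTER_CUBIC)
    hsv=cv2.cvtColor(s,cv2.COLOR_BGR2HSV)
    m=(hsv[...,1]<75).astype(np.uint8)*255
    m=cv2.morphologyEx(m,cv2.MORPH_OPEN,np.ones((3,3)));m=cv2.morphologyEx(m,cv2.MORPH_CLOSE,np.ones((5,5)))
    cs,_=cv2.findContours(m,cv2.RETR_EXTERNAL,cv2.CHAIN_APPROX_NONE)
    return [hull((c[:,0]-1.5)/4) for c in cs if cv2.contourArea(cv2.convexHull(c))>600],m
def iou(a,b):
    i=cv2.intersectConvexConvex(a,b)[0];return i/(cv2.contourArea(a)+cv2.contourArea(b)-i)
def fit(hs,kind,d,h,x,y,a0=0):
    f=lambda v:-sum(iou(hs[n],hull(proj(n,outline(kind,d,h,v[0],v[1],v[2]/50 if kind=="s" else 0)))) for n in hs)
    best=min((minimize(f,[x,y,50*a],method="Nelder-Mead",options=dict(initial_simplex=np.array([[x,y,50*a],[x+6,y,50*a],[x,y+6,50*a],[x,y,50*a+8]]))) for a in ((0,.4,.8,1.2) if kind=="s" else (0,))),key=lambda r:r.fun)
    return best.x*[1,1,.02],-best.fun/len(hs)
OBJ=dict(r_small=("r",36,45,(233,257)),r_med=("r",52,45,(454,249)),r_large=("r",68,45,(128,244)),s_small=("s",36,45,(339,246)),s_large=("s",58,45,(274,168)),r_tin=("r",122,12,(363,166)),s_tin=("s",122,12,(193,176)),plain=("r",33,52,(281,250)),wide=("r",37,45,(387,257)),ram=("r",66,36,(111,189)))
E
cat > m.py <<'E'
from h import *
I={n:cv2.imread(f"pics/{n}0.png") for n in C}
H={n:comps(n,I[n])[0] for n in I}
for k,(kind,d,h,uv) in OBJ.items():
    p=back("top",uv,h/2);hs={}
    for n in C:
        q=proj(n,p[None])[0]
        hs[n]=min(H[n],key=lambda c:np.hypot(*(c[:,0].mean(0)-q)))
    r=[fit({n:hs[n]},kind,d,h,*p[:2]) for n in C]+[fit(hs,kind,d,h,*p[:2])]
    print(k,[(np.round(v[:2],1).tolist(),round(np.degrees(v[2])%90,1),round(s,2)) for v,s in r])
    for n in C:cv2.polylines(I[n],[np.int32(hull(proj(n,outline(kind,d,h,*r[2][0]))))],1,(0,255,0))
cv2.imwrite("pics/ov.png",np.r_[cv2.resize(I["top"][130:280,80:480],None,fx=2,fy=2),cv2.resize(I["side"][110:380,100:460],(400,300)).repeat(2,1)])
E
python3 m.py
```

```text
r_small [([438.4, 103.3], np.float64(1.8), np.float64(0.96)), ([438.4, 104.8], np.float64(4.9), np.float64(0.95)), ([438.2, 103.7], np.float64(5.8), np.float64(0.95))]
r_med [([463.8, -390.7], np.float64(1.1), np.float64(0.96)), ([464.8, -387.7], np.float64(89.7), np.float64(0.98)), ([464.3, -388.6], np.float64(88.0), np.float64(0.93))]
r_large [([465.8, 337.6], np.float64(3.3), np.float64(0.98)), ([465.7, 340.2], np.float64(2.2), np.float64(0.97)), ([465.5, 338.5], np.float64(5.3), np.float64(0.96))]
s_small [([465.7, -131.2], np.float64(22.1), np.float64(0.95)), ([465.7, -128.0], np.float64(22.8), np.float64(0.97)), ([465.7, -130.3], np.float64(21.7), np.float64(0.91))]
s_large [([642.4, 15.7], np.float64(70.9), np.float64(0.97)), ([642.0, 18.0], np.float64(70.4), np.float64(0.98)), ([642.1, 16.7], np.float64(70.5), np.float64(0.96))]
r_tin [([655.2, -191.2], np.float64(3.8), np.float64(0.98)), ([655.9, -187.9], np.float64(83.5), np.float64(0.99)), ([655.6, -189.5], np.float64(86.2), np.float64(0.97))]
s_tin [([625.2, 201.5], np.float64(3.9), np.float64(0.96)), ([625.7, 203.6], np.float64(4.0), np.float64(0.98)), ([625.7, 202.4], np.float64(3.9), np.float64(0.97))]
plain [([457.5, -3.2], np.float64(3.8), np.float64(0.9)), ([456.1, -4.5], np.float64(0.1), np.float64(0.7)), ([457.5, -3.1], np.float64(88.7), np.float64(0.8))]
wide [([447.9, -231.7], np.float64(84.0), np.float64(0.56)), ([448.5, -238.6], np.float64(84.4), np.float64(0.56)), ([448.3, -238.5], np.float64(83.9), np.float64(0.56))]
ram [([588.3, 378.7], np.float64(84.7), np.float64(0.86)), ([591.6, 387.3], np.float64(88.2), np.float64(0.83)), ([590.2, 384.3], np.float64(0.9), np.float64(0.84))]
```

View pics/ov.png

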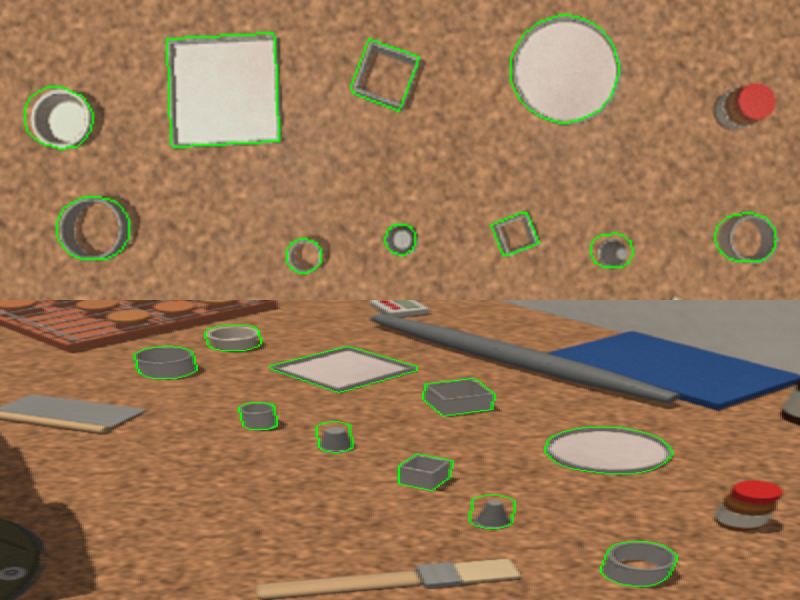

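The overlay shows all fitted outlines sitting on their objects in both views (for example the small ring at top pixel 233,257 and the round tin at 363,166). I'll start with the small round cutter.

```bash
R='{"dx":0.097,"dy":-0.142,"dz":-0.02,"gripper":0.7}'
python3 -m inch '[{"dx":0.02,"dy":-0.03,"dz":0,"gripper":0.7},{"dx":0.045,"dy":-0.066,"dz":0,"gripper":0.7},{"dx":0.068,"dy":-0.1,"dz":-0.01,"gripper":0.7},{"dx":0.092,"dy":-0.134,"dz":-0.02,"gripper":0.7},{"dx":0.097,"dy":-0.142,"dz":-0.02,"gripper":0.7}]' 20
python3 -m inch '[{"dx":0.02,"dy":-0.03,"dz":0,"gripper":0.7},{"dx":0.042,"dy":-0.062,"dz":0,"gripper":0.7},{"dx":0.064,"dy":-0.094,"dz":-0.01,"gripper":0.7},{"dx":0.086,"dy":-0.126,"dz":-0.02,"gripper":0.7},{"dx":0.097,"dy":-0.142,"dz":-0.02,"gripper":0.7}]'
```

```text
validation failed for argument at $[0]...
validation failed for argument at $[0]...
```

```bash
python3 -m inch '[{"gripper":0.7,"dx":0.02,"dy":-0.03,"dz":0,"wx":0,"wy":0,"wz":0},{"gripper":0.7,"dx":0.045,"dy":-0.066,"dz":0,"wx":0,"wy":0,"wz":0},{"gripper":0.7,"dx":0.068,"dy":-0.1,"dz":-0.01,"wx":0,"wy":0,"wz":0},{"gripper":0.7,"dx":0.092,"dy":-0.134,"dz":-0.02,"wx":0,"wy":0,"wz":0},{"gripper":0.7,"dx":0.097,"dy":-0.142,"dz":-0.02,"wx":0,"wy":0,"wz":0}]' 20
```

```text
clock: 0.52
eef_pos: [246.5, 383.9, 156.3]
eef_rot: [-3.139, -0.0, 2.867]
wrist_force: [-0.5, 0.8, 0.1]
finger_gap: 66.9
finger_force: 0.0
```

```bash
python3 -m inch '[{"gripper":0.7,"dx":0.02,"dy":-0.03,"dz":0,"wx":0,"wy":0,"wz":0},{"gripper":0.7,"dx":0.045,"dy":-0.066,"dz":0,"wx":0,"wy":0,"wz":0},{"gripper":0.7,"dx":0.068,"dy":-0.1,"dz":-0.01,"wx":0,"wy":0,"wz":0},{"gripper":0.7,"dx":0.092,"dy":-0.134,"dz":-0.02,"wx":0,"wy":0,"wz":0},{"gripper":0.7,"dx":0.0966,"dy":-0.1418,"dz":-0.02,"wx":0,"wy":0,"wz":0}]' 20
python3 -m inch '[{"gripper":0.7,"dx":0.02,"dy":-0.03,"dz":0,"wx":0,"wy":0,"wz":0},{"gripper":0.7,"dx":0.045,"dy":-0.066,"dz":-0.02,"wx":0,"wy":0,"wz":0},{"gripper":0.7,"dx":0.068,"dy":-0.1,"dz":-0.04,"wx":0,"wy":0,"wz":0},{"gripper":0.7,"dx":0.09,"dy":-0.132,"dz":-0.06,"wx":0,"wy":0,"wz":0},{"gripper":0.7,"dx":0.0966,"dy":-0.1418,"dz":-0.07,"wx":0,"wy":0,"wz":0}]'
python3 -m inch '[{"gripper":0.7,"dx":0,"dy":0,"dz":0,"wx":0,"wy":0,"wz":0},{"gripper":0.7,"dx":0,"dy":0,"dz":0,"wx":0,"wy":0,"wz":0},{"gripper":0.7,"dx":0,"dy":0,"dz":0,"wx":0,"wy":0,"wz":0},{"gripper":0.7,"dx":0,"dy":0,"dz":0,"wx":0,"wy":0,"wz":0},{"gripper":0.7,"dx":0,"dy":0,"dz":0,"wx":0,"wy":0,"wz":0}]'
```

```text
clock: 0.93
eef_pos: [343.0, 242.2, 136.4]
eef_rot: [-3.14, -0.001, 2.866]
wrist_force: [-0.3, -0.2, 0.3]
finger_gap: 65.8
finger_force: 0.0
clock: 1.35
eef_pos: [439.3, 101.4, 66.6]
eef_rot: [-3.141, -0.0, 2.867]
wrist_force: [0.5, 0.4, 0.9]
finger_gap: 65.7
finger_force: 0.0
clock: 1.77
eef_pos: [438.3, 105.0, 68.6]
eef_rot: [3.141, 0.001, 2.87]
wrist_force: [0.2, -0.6, 1.2]
finger_gap: 65.8
finger_force: 0.0
```

```bash
python3 -m inch '[{"gripper":0.7,"dx":0,"dy":0,"dz":-0.012,"wx":0,"wy":0,"wz":0},{"gripper":0.7,"dx":0,"dy":0,"dz":-0.026,"wx":0,"wy":0,"wz":0},{"gripper":0.7,"dx":0,"dy":0,"dz":-0.04,"wx":0,"wy":0,"wz":0},{"gripper":0.7,"dx":0,"dy":0,"dz":-0.0535,"wx":0,"wy":0,"wz":0},{"gripper":0.7,"dx":0,"dy":0,"dz":-0.0535,"wx":0,"wy":0,"wz":0}]'
python3 -m inch '[{"gripper":0.3,"dx":0,"dy":0,"dz":0,"wx":0,"wy":0,"wz":0},{"gripper":0.3,"dx":0,"dy":0,"dz":0,"wx":0,"wy":0,"wz":0},{"gripper":0.3,"dx":0,"dy":0,"dz":0,"wx":0,"wy":0,"wz":0},{"gripper":0.3,"dx":0,"dy":0,"dz":0,"wx":0,"wy":0,"wz":0},{"gripper":0.3,"dx":0,"dy":0,"dz":0,"wx":0,"wy":0,"wz":0}]' 20
python3 -m inch '[{"gripper":0.3,"dx":0,"dy":0,"dz":0,"wx":0,"wy":0,"wz":0},{"gripper":0.3,"dx":0,"dy":0,"dz":0,"wx":0,"wy":0,"wz":0},{"gripper":0.3,"dx":0,"dy":0,"dz":0,"wx":0,"wy":0,"wz":0},{"gripper":0.3,"dx":0,"dy":0,"dz":0,"wx":0,"wy":0,"wz":0},{"gripper":0.3,"dx":0,"dy":0,"dz":0,"wx":0,"wy":0,"wz":0}]' 20
```

```text
clock: 2.18
eef_pos: [437.1, 104.5, 12.9]
eef_rot: [-3.141, -0.002, 2.87]
wrist_force: [-0.8, -0.2, 0.3]
finger_gap: 65.5
finger_force: 0.0
clock: 2.6
eef_pos: [438.7, 104.1, 14.9]
eef_rot: [3.141, 0.001, 2.869]
wrist_force: [-0.6, 0.9, -0.1]
finger_gap: 36.1
finger_force: 2.1
clock: 3.02
eef_pos: [438.7, 104.0, 14.7]
eef_rot: [3.141, 0.001, 2.869]
wrist_force: [-0.8, -1.9, 6.2]
finger_gap: 34.1
finger_force: 20.0
```

```bash
python3 -m inch '[{"gripper":0.3,"dx":0,"dy":0,"dz":0.01,"wx":0,"wy":0,"wz":0},{"gripper":0.3,"dx":0,"dy":0,"dz":0.03,"wx":0,"wy":0,"wz":0},{"gripper":0.3,"dx":0,"dy":0,"dz":0.055,"wx":0,"wy":0,"wz":0},{"gripper":0.3,"dx":0.002,"dy":-0.003,"dz":0.075,"wx":0,"wy":0,"wz":0},{"gripper":0.3,"dx":0.0086,"dy":-0.0115,"dz":0.08,"wx":0,"wy":0,"wz":0}]' 20
python3 -m inch '[{"gripper":0.3,"dx":0.015,"dy":-0.02,"dz":0,"wx":0,"wy":0,"wz":0},{"gripper":0.3,"dx":0.035,"dy":-0.047,"dz":0,"wx":0,"wy":0,"wz":0},{"gripper":0.3,"dx":0.057,"dy":-0.077,"dz":0,"wx":0,"wy":0,"wz":0},{"gripper":0.3,"dx":0.08,"dy":-0.108,"dz":0,"wx":0,"wy":0,"wz":0},{"gripper":0.3,"dx":0.103,"dy":-0.139,"dz":0,"wx":0,"wy":0,"wz":0}]' 20
python3 -m inch '[{"gripper":0.3,"dx":0.023,"dy":-0.031,"dz":0,"wx":0,"wy":0,"wz":0},{"gripper":0.3,"dx":0.046,"dy":-0.062,"dz":0,"wx":0,"wy":0,"wz":0},{"gripper":0.3,"dx":0.069,"dy":-0.093,"dz":0,"wx":0,"wy":0,"wz":0},{"gripper":0.3,"dx":0.088,"dy":-0.119,"dz":0,"wx":0,"wy":0,"wz":0},{"gripper":0.3,"dx":0.1,"dy":-0.136,"dz":0,"wx":0,"wy":0,"wz":0}]' 20
python3 -m inch '[{"gripper":0.3,"dx":0.005,"dy":-0.006,"dz":0,"wx":0,"wy":0,"wz":0},{"gripper":0.3,"dx":0.0056,"dy":-0.007,"dz":-0.01,"wx":0,"wy":0,"wz":0},{"gripper":0.3,"dx":0.0056,"dy":-0.007,"dz":-0.02,"wx":0,"wy":0,"wz":0},{"gripper":0.3,"dx":0.0056,"dy":-0.007,"dz":-0.03,"wx":0,"wy":0,"wz":0},{"gripper":0.3,"dx":0.0056,"dy":-0.007,"dz":-0.04,"wx":0,"wy":0,"wz":0}]' 20
python3 -c "
from h import *
for n in C: cv2.imwrite(f'pics/{n}1.png',manip.camera(n))
s=manip.read_state();print(s['eef_pos'],s['wrist_force'])
a,b=[cv2.imread(f'pics/{n}1.png') for n in C]
cv2.imwrite('pics/c1.png',np.c_[cv2.resize(a[90:240,290:440],(400,400)),cv2.resize(b[140:290,300:450],(400,400))])"
```

```text
clock: 3.43
eef_pos: [447.9, 93.0, 97.6]
eef_rot: [3.14, 0.004, 2.87]
wrist_force: [-0.7, -0.5, -0.2]
finger_gap: 34.2
finger_force: 20.0
clock: 3.85
eef_pos: [550.6, -48.6, 93.8]
eef_rot: [-3.142, -0.001, 2.869]
wrist_force: [0.8, 0.8, 0.9]
finger_gap: 34.2
finger_force: 20.0
clock: 4.27
eef_pos: [650.6, -185.8, 93.0]
eef_rot: [-3.141, -0.001, 2.867]
wrist_force: [-0.3, 0.7, -0.3]
finger_gap: 34.2
finger_force: 20.0
clock: 4.68
eef_pos: [654.9, -188.2, 52.9]
eef_rot: [3.141, -0.001, 2.87]
wrist_force: [0.1, -0.1, -0.7]
finger_gap: 34.6
finger_force: 20.0
[ 654.36470252 -188.19915936   52.00034523] [-0.35755727  0.3202875  -0.63418596]Traceback (most recent call last):
  File "<string>", line 6, in <module>
    cv2.imwrite('pics/c1.png',np.c_[cv2.resize(a[90:240,290:440],(400,400)),cv2.resize(b[140:290,300:450],(400,400))])
    ~~~~~~~~~~~^^^^^^^^^^^^^^^^^^^^^^^^^^^^^^^^^^^^^^^^^^^^^^^^^^^^^^^^^^^^^^^^^^^^^^^^^^^^^^^^^^^^^^^^^^^^^^^^^^^^^^^
cv2.error: OpenCV(4.12.0) /io/opencv/modules/imgcodecs/src/loadsave.cpp:1058: error: (-215:Assertion failed) image.channels() == 1 || image.channels() == 3 || image.channels() == 4 in function 'imwrite_'
```

```bash
cat > crop.py <<'E'
import sys,cv2,numpy as np
k,u,v,p,q=map(int,sys.argv[1:])
a,b=[cv2.imread(f'pics/{n}{k}.png') for n in ("top","side")]
cv2.imwrite(f'pics/c{k}.png',np.hstack([cv2.resize(a[v-60:v+60,u-60:u+60],(400,400),interpolation=2),cv2.resize(b[q-60:q+60,p-60:p+60],(400,400),interpolation=2)]))
E
python3 crop.py 1 363 166 373 225
```

```text
(no output)
```

View pics/c1.png

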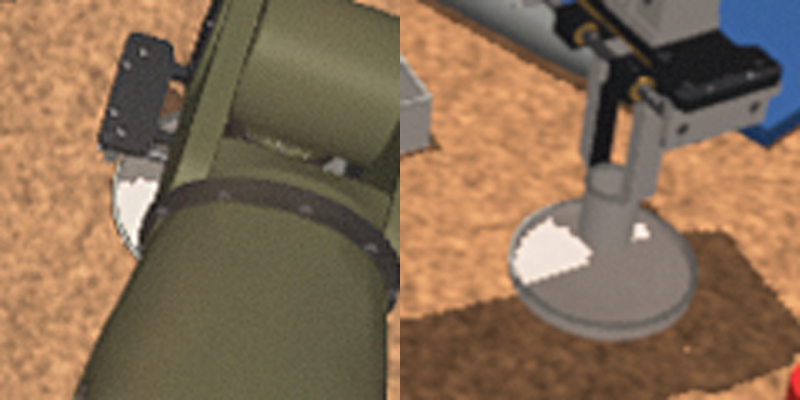

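The top crop is mostly hidden by the arm. The side crop shows the ring upright in the fingers above the tin's middle (crop pixel 605,215). Lowering now.

```bash
python3 -m inch '[{"gripper":0.3,"dx":0.001,"dy":-0.001,"dz":-0.008,"wx":0,"wy":0,"wz":0},{"gripper":0.3,"dx":0.001,"dy":-0.001,"dz":-0.016,"wx":0,"wy":0,"wz":0},{"gripper":0.3,"dx":0.001,"dy":-0.001,"dz":-0.024,"wx":0,"wy":0,"wz":0},{"gripper":0.3,"dx":0.001,"dy":-0.001,"dz":-0.029,"wx":0,"wy":0,"wz":0},{"gripper":0.3,"dx":0.001,"dy":-0.001,"dz":-0.032,"wx":0,"wy":0,"wz":0}]' 20
python3 -m inch '[{"gripper":0.3,"dx":0,"dy":0,"dz":-0.0005,"wx":0,"wy":0,"wz":0},{"gripper":0.3,"dx":0,"dy":0,"dz":-0.001,"wx":0,"wy":0,"wz":0},{"gripper":0.3,"dx":0,"dy":0,"dz":-0.0015,"wx":0,"wy":0,"wz":0},{"gripper":0.3,"dx":0,"dy":0,"dz":-0.002,"wx":0,"wy":0,"wz":0},{"gripper":0.3,"dx":0,"dy":0,"dz":-0.002,"wx":0,"wy":0,"wz":0}]' 20
```

```text
clock: 5.2
eef_pos: [656.2, -190.3, 21.2]
eef_rot: [3.142, -0.001, 2.869]
wrist_force: [0.0, 0.3, -1.6]
finger_gap: 34.4
finger_force: 20.0
clock: 5.62
eef_pos: [656.7, -190.5, 20.5]
eef_rot: [-3.142, 0.0, 2.869]
wrist_force: [0.8, 0.0, -0.2]
finger_gap: 33.8
finger_force: 20.0
```

```bash
python3 -m inch '[{"gripper":0.3,"dx":-0.001,"dy":0.001,"dz":-0.0005,"wx":0,"wy":0,"wz":0},{"gripper":0.3,"dx":-0.001,"dy":0.001,"dz":-0.001,"wx":0,"wy":0,"wz":0},{"gripper":0.3,"dx":-0.001,"dy":0.001,"dz":-0.0015,"wx":0,"wy":0,"wz":0},{"gripper":0.3,"dx":-0.001,"dy":0.001,"dz":-0.002,"wx":0,"wy":0,"wz":0},{"gripper":0.3,"dx":-0.001,"dy":0.001,"dz":-0.002,"wx":0,"wy":0,"wz":0}]' 20
python3 -m inch '[{"gripper":0.3,"dx":0,"dy":0,"dz":-0.0003,"wx":0,"wy":0,"wz":0},{"gripper":0.3,"dx":0,"dy":0,"dz":-0.0006,"wx":0,"wy":0,"wz":0},{"gripper":0.3,"dx":0,"dy":0,"dz":-0.0009,"wx":0,"wy":0,"wz":0},{"gripper":0.3,"dx":0,"dy":0,"dz":-0.001,"wx":0,"wy":0,"wz":0},{"gripper":0.3,"dx":0,"dy":0,"dz":-0.001,"wx":0,"wy":0,"wz":0}]' 20
```

```text
clock: 6.03
eef_pos: [655.5, -189.4, 18.2]
eef_rot: [3.142, -0.0, 2.869]
wrist_force: [0.9, 0.3, -0.9]
finger_gap: 34.5
finger_force: 20.0
clock: 6.45
eef_pos: [655.8, -189.6, 17.8]
eef_rot: [-3.142, 0.001, 2.869]
wrist_force: [-0.7, 0.2, 4.0]
finger_gap: 34.3
finger_force: 20.0
```

```bash
python3 -m inch '[{"gripper":0.65,"dx":0,"dy":0,"dz":0,"wx":0,"wy":0,"wz":0},{"gripper":0.65,"dx":0,"dy":0,"dz":0,"wx":0,"wy":0,"wz":0},{"gripper":0.65,"dx":0,"dy":0,"dz":0,"wx":0,"wy":0,"wz":0},{"gripper":0.65,"dx":0,"dy":0,"dz":0,"wx":0,"wy":0,"wz":0},{"gripper":0.65,"dx":0,"dy":0,"dz":0,"wx":0,"wy":0,"wz":0}]' 20
python3 -m inch '[{"gripper":0.85,"dx":0,"dy":0,"dz":0.02,"wx":0,"wy":0,"wz":0},{"gripper":0.85,"dx":0,"dy":0,"dz":0.045,"wx":0,"wy":0,"wz":0},{"gripper":0.85,"dx":-0.005,"dy":-0.005,"dz":0.07,"wx":0,"wy":0,"wz":0},{"gripper":0.85,"dx":-0.02,"dy":-0.021,"dz":0.083,"wx":0,"wy":0,"wz":0},{"gripper":0.85,"dx":-0.04,"dy":-0.042,"dz":0.083,"wx":0,"wy":0,"wz":0}]' 20
python3 -m inch '[{"gripper":0.85,"dx":-0.025,"dy":-0.026,"dz":0,"wx":0,"wy":0,"wz":0},{"gripper":0.85,"dx":-0.051,"dy":-0.053,"dz":0,"wx":0,"wy":0,"wz":0},{"gripper":0.85,"dx":-0.077,"dy":-0.08,"dz":0,"wx":0,"wy":0,"wz":0},{"gripper":0.85,"dx":-0.103,"dy":-0.107,"dz":-0.01,"wx":0,"wy":0,"wz":0},{"gripper":0.85,"dx":-0.13,"dy":-0.135,"dz":-0.02,"wx":0,"wy":0,"wz":0}]' 20
python3 -m inch '[{"gripper":0.85,"dx":-0.015,"dy":-0.016,"dz":0,"wx":0,"wy":0,"wz":0},{"gripper":0.85,"dx":-0.0212,"dy":-0.0227,"dz":-0.005,"wx":0,"wy":0,"wz":0},{"gripper":0.85,"dx":-0.0212,"dy":-0.0227,"dz":-0.01,"wx":0,"wy":0,"wz":0},{"gripper":0.85,"dx":-0.0212,"dy":-0.0227,"dz":-0.01,"wx":0,"wy":0,"wz":0},{"gripper":0.85,"dx":-0.0212,"dy":-0.0227,"dz":-0.01,"wx":0,"wy":0,"wz":0}]' 20
python3 -c "
from h import *
for n in C: cv2.imwrite(f'pics/{n}2.png',manip.camera(n))
s=manip.read_state();print(s['eef_pos'],s['joints'])"
python3 crop.py 2 363 166 373 235
```

```text
clock: 6.87
eef_pos: [655.5, -189.4, 17.1]
eef_rot: [3.142, -0.0, 2.869]
wrist_force: [-0.2, -0.1, 0.0]
finger_gap: 60.5
finger_force: 0.0
clock: 7.28
eef_pos: [617.1, -231.2, 103.9]
eef_rot: [-3.141, 0.005, 2.871]
wrist_force: [0.8, -1.3, -1.4]
finger_gap: 79.9
finger_force: 0.0
clock: 7.7
eef_pos: [484.5, -367.6, 80.7]
eef_rot: [-3.141, 0.001, 2.869]
wrist_force: [1.2, -0.6, -0.4]
finger_gap: 80.2
finger_force: 0.0
clock: 8.12
eef_pos: [465.3, -388.0, 70.0]
eef_rot: [3.141, -0.0, 2.87]
wrist_force: [0.4, -0.8, -0.1]
finger_gap: 79.8
finger_force: 0.0
[ 465.4451788  -388.15872792   70.4718247 ] [-7.55583287e-01  5.25419139e-01  1.46450049e+00  1.18271346e-04
  1.15147473e+00 -2.05534951e+00]
```

View pics/c2.png

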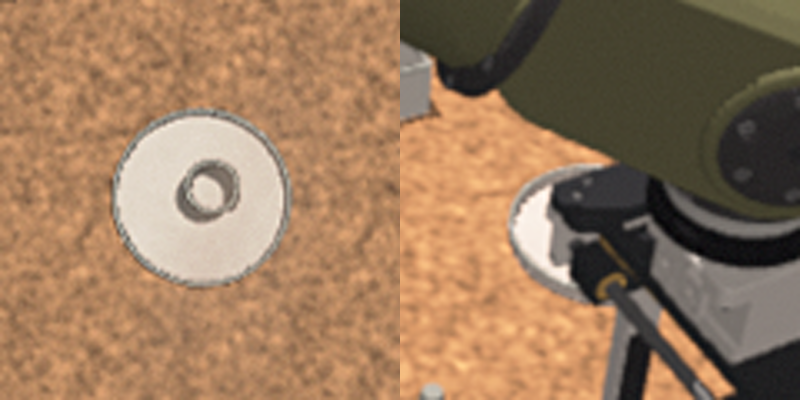

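```bash
python3 -c "
from h import *
a=cv2.imread('pics/top2.png')
for z,p in((48,(655.2,-191.2)),(48,(655.5,-189.5)),(12,(655.2,-191.2))): print((proj('top',np.array([[*p,z]]))[0]-[303,106])*400/120)
print('by eye',back('top',(303+208/3.333,106+191/3.333),48))
c=cv2.resize(a[106:226,303:423],(800,800),interpolation=2)
for h,p,z0 in((45,(655.2,-191.2),3),):
  o=outline('r',36,h,*p,0,z0)
  for k in(slice(0,48),slice(48,96)): cv2.polylines(c,[np.int32((proj('top',o[k])-[303,106]+.5)*800/120)],1,(0,255,0) if k.start else (255,0,0))
cv2.imwrite('pics/c2b.png',c[200:600,200:600])"
```

```text
[210.76185543 184.54549918]
[208.20797008 184.06617584]
[201.44127515 194.17865853]
by eye [ 650.81526115 -189.36306734   48.        ]
```

View pics/c2b.png

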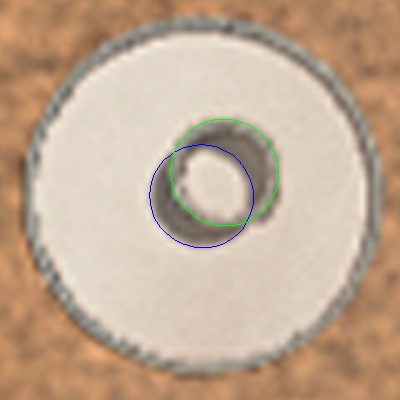

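The top crop shows the small ring upright within about 1.5 mm of the middle of the tin, rim near crop pixel (225,177). Next is the medium ring.

```bash
python3 -m inch '[{"gripper":0.85,"dx":0,"dy":0,"dz":-0.012,"wx":0,"wy":0,"wz":0},{"gripper":0.85,"dx":0,"dy":0,"dz":-0.026,"wx":0,"wy":0,"wz":0},{"gripper":0.85,"dx":0,"dy":0,"dz":-0.04,"wx":0,"wy":0,"wz":0},{"gripper":0.85,"dx":0,"dy":0,"dz":-0.056,"wx":0,"wy":0,"wz":0},{"gripper":0.85,"dx":0,"dy":0,"dz":-0.056,"wx":0,"wy":0,"wz":0}]'
python3 -m inch '[{"gripper":0.45,"dx":0,"dy":0,"dz":0,"wx":0,"wy":0,"wz":0},{"gripper":0.45,"dx":0,"dy":0,"dz":0,"wx":0,"wy":0,"wz":0},{"gripper":0.45,"dx":0,"dy":0,"dz":0,"wx":0,"wy":0,"wz":0},{"gripper":0.45,"dx":0,"dy":0,"dz":0,"wx":0,"wy":0,"wz":0},{"gripper":0.45,"dx":0,"dy":0,"dz":0,"wx":0,"wy":0,"wz":0}]' 20
python3 -m inch '[{"gripper":0.45,"dx":0,"dy":0,"dz":0,"wx":0,"wy":0,"wz":0},{"gripper":0.45,"dx":0,"dy":0,"dz":0,"wx":0,"wy":0,"wz":0},{"gripper":0.45,"dx":0,"dy":0,"dz":0,"wx":0,"wy":0,"wz":0},{"gripper":0.45,"dx":0,"dy":0,"dz":0,"wx":0,"wy":0,"wz":0},{"gripper":0.45,"dx":0,"dy":0,"dz":0,"wx":0,"wy":0,"wz":0}]' 20
```

```text
clock: 8.63
eef_pos: [463.4, -387.4, 10.7]
eef_rot: [3.139, -0.004, 2.87]
wrist_force: [-1.0, 0.0, -1.1]
finger_gap: 79.8
finger_force: 0.0
clock: 9.05
eef_pos: [464.7, -389.3, 15.0]
eef_rot: [-3.141, 0.001, 2.869]
wrist_force: [0.1, 0.6, 2.8]
finger_gap: 50.0
finger_force: 19.9
clock: 9.47
eef_pos: [464.7, -389.3, 15.0]
eef_rot: [-3.141, 0.001, 2.869]
wrist_force: [0.2, 1.4, 6.4]
finger_gap: 49.9
finger_force: 20.0
```

```bash
python3 -m inch '[{"gripper":0.45,"dx":0,"dy":0,"dz":0.01,"wx":0,"wy":0,"wz":0},{"gripper":0.45,"dx":0,"dy":0,"dz":0.03,"wx":0,"wy":0,"wz":0},{"gripper":0.45,"dx":0,"dy":0,"dz":0.055,"wx":0,"wy":0,"wz":0},{"gripper":0.45,"dx":0.004,"dy":0.004,"dz":0.08,"wx":0,"wy":0,"wz":0},{"gripper":0.45,"dx":0.018,"dy":0.019,"dz":0.085,"wx":0,"wy":0,"wz":0}]' 20
python3 -m inch '[{"gripper":0.45,"dx":0.02,"dy":0.021,"dz":0,"wx":0,"wy":0,"wz":0},{"gripper":0.45,"dx":0.045,"dy":0.047,"dz":0,"wx":0,"wy":0,"wz":0},{"gripper":0.45,"dx":0.071,"dy":0.074,"dz":0,"wx":0,"wy":0,"wz":0},{"gripper":0.45,"dx":0.097,"dy":0.101,"dz":0,"wx":0,"wy":0,"wz":0},{"gripper":0.45,"dx":0.12,"dy":0.125,"dz":0,"wx":0,"wy":0,"wz":0}]' 20
python3 -m inch '[{"gripper":0.45,"dx":0.02,"dy":0.021,"dz":0,"wx":0,"wy":0,"wz":0},{"gripper":0.45,"dx":0.035,"dy":0.037,"dz":0,"wx":0,"wy":0,"wz":0},{"gripper":0.45,"dx":0.045,"dy":0.047,"dz":0,"wx":0,"wy":0,"wz":0},{"gripper":0.45,"dx":0.0532,"dy":0.0557,"dz":-0.005,"wx":0,"wy":0,"wz":0},{"gripper":0.45,"dx":0.0532,"dy":0.0557,"dz":-0.02,"wx":0,"wy":0,"wz":0}]' 20
python3 -m inch '[{"gripper":0.45,"dx":0,"dy":0,"dz":-0.002,"wx":0,"wy":0,"wz":0},{"gripper":0.45,"dx":0,"dy":0,"dz":-0.004,"wx":0,"wy":0,"wz":0},{"gripper":0.45,"dx":0,"dy":0,"dz":-0.006,"wx":0,"wy":0,"wz":0},{"gripper":0.45,"dx":0,"dy":0,"dz":-0.008,"wx":0,"wy":0,"wz":0},{"gripper":0.45,"dx":0,"dy":0,"dz":-0.008,"wx":0,"wy":0,"wz":0}]' 20
python3 -c "
from h import *
for n in C: cv2.imwrite(f'pics/{n}3.png',manip.camera(n))
s=manip.read_state();print(s['eef_pos'],s['wrist_force'])"
python3 crop.py 3 363 166 373 225
```

```text
clock: 9.88
eef_pos: [482.5, -372.5, 104.2]
eef_rot: [-3.139, 0.005, 2.866]
wrist_force: [1.2, 0.3, -0.6]
finger_gap: 49.9
finger_force: 20.0
clock: 10.3
eef_pos: [603.5, -243.3, 99.9]
eef_rot: [3.142, 0.0, 2.869]
wrist_force: [-1.0, -0.5, -1.2]
finger_gap: 49.8
finger_force: 20.0
clock: 10.72
eef_pos: [657.5, -188.5, 81.1]
eef_rot: [-3.142, 0.004, 2.87]
wrist_force: [-0.1, -0.8, -1.4]
finger_gap: 50.2
finger_force: 20.0
clock: 11.13
eef_pos: [655.4, -189.9, 71.4]
eef_rot: [-3.142, 0.0, 2.868]
wrist_force: [0.2, 0.1, -1.0]
finger_gap: 49.8
finger_force: 20.0
[ 655.57548616 -189.78027954   71.75376625] [ 0.02023575  0.01248162 -1.22197543]
```

View pics/c3.png

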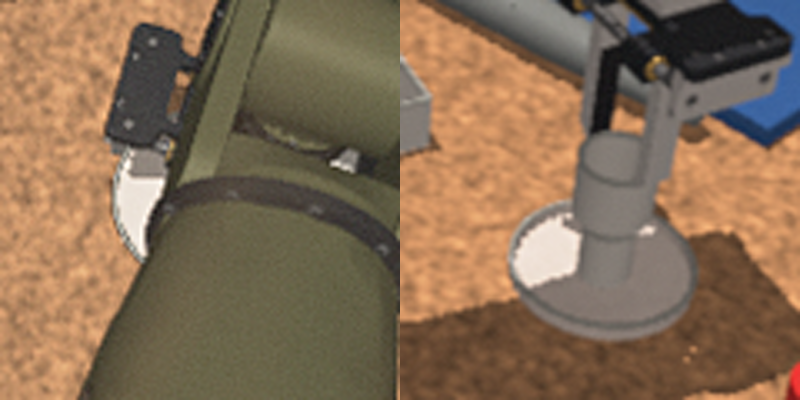

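```bash
python3 -c "
from h import *
a=cv2.imread('pics/side3.png');c=cv2.resize(a[165:285,313:433],(800,800),interpolation=2)
for d,z in((36,3),(52,57)):
  o=outline('r',d,45,655.2,-188,0,z)
  for k in(slice(0,48),slice(48,96)): cv2.polylines(c,[np.int32((proj('side',o[k])-[313,165]+.5)*800/120)],1,(0,255,0))
cv2.imwrite('pics/c3b.png',c[200:700,200:700])"
```

```text
(no output)
```

View pics/c3b.png

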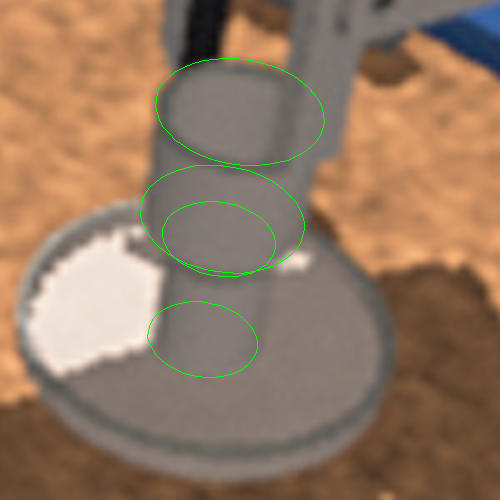

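The side crop shows the medium ring concentric with the small one to within about 1 mm (the feet sit at crop pixels 147–310 and 156–270). Lowering.

```bash
python3 -m inch '[{"gripper":0.45,"dx":0,"dy":0,"dz":-0.008,"wx":0,"wy":0,"wz":0},{"gripper":0.45,"dx":0,"dy":0,"dz":-0.018,"wx":0,"wy":0,"wz":0},{"gripper":0.45,"dx":0,"dy":0,"dz":-0.028,"wx":0,"wy":0,"wz":0},{"gripper":0.45,"dx":0,"dy":0,"dz":-0.036,"wx":0,"wy":0,"wz":0},{"gripper":0.45,"dx":0,"dy":0,"dz":-0.04,"wx":0,"wy":0,"wz":0}]' 20
python3 -m inch '[{"gripper":0.45,"dx":0,"dy":0,"dz":-0.003,"wx":0,"wy":0,"wz":0},{"gripper":0.45,"dx":0,"dy":0,"dz":-0.006,"wx":0,"wy":0,"wz":0},{"gripper":0.45,"dx":0,"dy":0,"dz":-0.009,"wx":0,"wy":0,"wz":0},{"gripper":0.45,"dx":0,"dy":0,"dz":-0.011,"wx":0,"wy":0,"wz":0},{"gripper":0.45,"dx":0,"dy":0,"dz":-0.0115,"wx":0,"wy":0,"wz":0}]' 20
python3 -m inch '[{"gripper":0.45,"dx":0,"dy":0,"dz":-0.0004,"wx":0,"wy":0,"wz":0},{"gripper":0.45,"dx":0,"dy":0,"dz":-0.0008,"wx":0,"wy":0,"wz":0},{"gripper":0.45,"dx":0,"dy":0,"dz":-0.0012,"wx":0,"wy":0,"wz":0},{"gripper":0.45,"dx":0,"dy":0,"dz":-0.0016,"wx":0,"wy":0,"wz":0},{"gripper":0.45,"dx":0,"dy":0,"dz":-0.002,"wx":0,"wy":0,"wz":0}]' 20
python3 -m inch '[{"gripper":0.45,"dx":0,"dy":0,"dz":-0.0002,"wx":0,"wy":0,"wz":0},{"gripper":0.45,"dx":0,"dy":0,"dz":-0.0004,"wx":0,"wy":0,"wz":0},{"gripper":0.45,"dx":0,"dy":0,"dz":-0.0005,"wx":0,"wy":0,"wz":0},{"gripper":0.45,"dx":0,"dy":0,"dz":-0.0005,"wx":0,"wy":0,"wz":0},{"gripper":0.45,"dx":0,"dy":0,"dz":-0.0005,"wx":0,"wy":0,"wz":0}]' 20
```

```text
clock: 11.65
eef_pos: [654.8, -189.2, 29.1]
eef_rot: [3.141, -0.003, 2.869]
wrist_force: [-0.4, 0.1, -1.1]
finger_gap: 49.8
finger_force: 20.0
clock: 12.07
eef_pos: [655.5, -189.4, 19.6]
eef_rot: [3.142, -0.0, 2.869]
wrist_force: [-0.3, -0.5, 0.3]
finger_gap: 50.0
finger_force: 20.0
clock: 12.48
eef_pos: [655.7, -189.5, 18.0]
eef_rot: [-3.142, 0.0, 2.869]
wrist_force: [-2.2, -0.5, 4.1]
finger_gap: 49.9
finger_force: 20.0
clock: 12.9
eef_pos: [655.8, -189.5, 18.0]
eef_rot: [-3.142, 0.001, 2.869]
wrist_force: [-2.7, 0.5, 6.0]
finger_gap: 50.1
finger_force: 19.9
```

```bash
python3 -m inch '[{"gripper":0.8,"dx":0,"dy":0,"dz":0,"wx":0,"wy":0,"wz":0},{"gripper":0.8,"dx":0,"dy":0,"dz":0,"wx":0,"wy":0,"wz":0},{"gripper":0.8,"dx":0,"dy":0,"dz":0,"wx":0,"wy":0,"wz":0},{"gripper":0.8,"dx":0,"dy":0,"dz":0,"wx":0,"wy":0,"wz":0},{"gripper":0.8,"dx":0,"dy":0,"dz":0,"wx":0,"wy":0,"wz":0}]' 20
python3 -m inch '[{"gripper":1,"dx":0,"dy":0,"dz":0.015,"wx":0,"wy":0,"wz":0},{"gripper":1,"dx":0,"dy":0,"dz":0.045,"wx":0,"wy":0,"wz":0},{"gripper":1,"dx":-0.004,"dy":0.01,"dz":0.07,"wx":0,"wy":0,"wz":0},{"gripper":1,"dx":-0.011,"dy":0.032,"dz":0.083,"wx":0,"wy":0,"wz":0},{"gripper":1,"dx":-0.0239,"dy":0.0664,"dz":0.083,"wx":0,"wy":0,"wz":0}]' 20
python3 -m inch '[{"gripper":1,"dx":-0.013,"dy":0.037,"dz":0,"wx":0,"wy":0,"wz":0},{"gripper":1,"dx":-0.026,"dy":0.074,"dz":0,"wx":0,"wy":0,"wz":0},{"gripper":1,"dx":-0.039,"dy":0.111,"dz":0,"wx":0,"wy":0,"wz":0},{"gripper":1,"dx":-0.052,"dy":0.148,"dz":0,"wx":0,"wy":0,"wz":0},{"gripper":1,"dx":-0.065,"dy":0.185,"dz":0,"wx":0,"wy":0,"wz":0}]' 20
python3 -m inch '[{"gripper":1,"dx":-0.013,"dy":0.037,"dz":0,"wx":0,"wy":0,"wz":0},{"gripper":1,"dx":-0.026,"dy":0.074,"dz":0,"wx":0,"wy":0,"wz":0},{"gripper":1,"dx":-0.039,"dy":0.111,"dz":0,"wx":0,"wy":0,"wz":0},{"gripper":1,"dx":-0.052,"dy":0.148,"dz":0,"wx":0,"wy":0,"wz":0},{"gripper":1,"dx":-0.065,"dy":0.185,"dz":0,"wx":0,"wy":0,"wz":0}]' 20
python3 -m inch '[{"gripper":1,"dx":-0.012,"dy":0.033,"dz":0,"wx":0,"wy":0,"wz":0},{"gripper":1,"dx":-0.022,"dy":0.062,"dz":0,"wx":0,"wy":0,"wz":0},{"gripper":1,"dx":-0.03,"dy":0.08,"dz":-0.01,"wx":0,"wy":0,"wz":0},{"gripper":1,"dx":-0.036,"dy":0.092,"dz":-0.02,"wx":0,"wy":0,"wz":0},{"gripper":1,"dx":-0.036,"dy":0.092,"dz":-0.03,"wx":0,"wy":0,"wz":0}]' 20
python3 -c "
from h import *
for n in C: cv2.imwrite(f'pics/{n}4.png',manip.camera(n))
s=manip.read_state();print(s['eef_pos'],s['joints'])
a,b=[cv2.imread(f'pics/{n}4.png') for n in C]
r=lambda i,u,v,k:cv2.resize(i[v-k:v+k,u-k:u+k],(400,400),interpolation=2)
cv2.imwrite('pics/c4.png',np.hstack([r(a,363,166,40),r(b,190,150,60)]))"
```

```text
clock: 13.32
eef_pos: [655.5, -189.4, 17.2]
eef_rot: [-3.142, -0.0, 2.869]
wrist_force: [-0.8, -0.1, 1.0]
finger_gap: 74.8
finger_force: 0.0
clock: 13.73
eef_pos: [633.1, -124.6, 103.7]
eef_rot: [-3.141, 0.006, 2.866]
wrist_force: [1.0, 0.0, -0.4]
finger_gap: 93.8
finger_force: 0.0
clock: 14.15
eef_pos: [565.8, 63.5, 100.5]
eef_rot: [3.142, 0.0, 2.869]
wrist_force: [0.9, 0.3, -0.6]
finger_gap: 94.1
finger_force: 0.0
clock: 14.57
eef_pos: [500.8, 248.6, 100.5]
eef_rot: [3.141, 0.0, 2.869]
wrist_force: [0.6, -0.5, 0.0]
finger_gap: 93.9
finger_force: 0.0
clock: 14.98
eef_pos: [464.6, 340.6, 69.5]
eef_rot: [3.142, -0.0, 2.871]
wrist_force: [-0.6, 0.1, -0.7]
finger_gap: 93.9
finger_force: 0.0
[464.95056935 337.92294216  68.23563524] [ 5.64866587e-01  4.66429188e-01  1.55993933e+00 -2.21782020e-04
  1.11861232e+00 -7.33313567e-01]
```

View pics/c4.png

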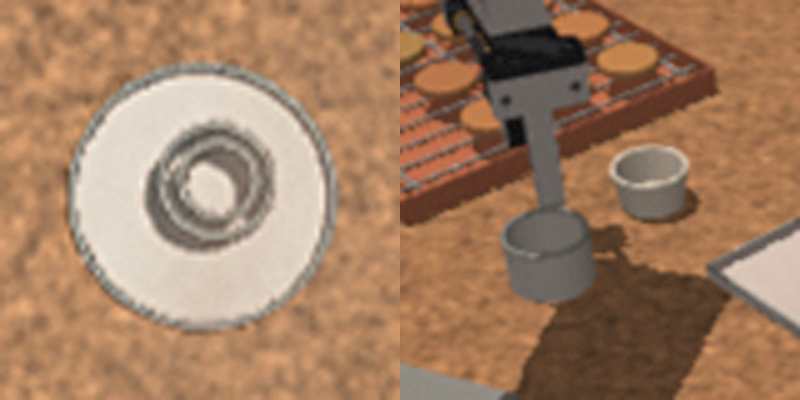

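The top crop shows the medium ring round the small one, concentric and flat. The side crop shows the gripper over the large ring (crop pixel 550,255). Gripping the large ring.

```bash
python3 -m inch '[{"gripper":1,"dx":0,"dy":0,"dz":-0.008,"wx":0,"wy":0,"wz":0},{"gripper":1,"dx":0,"dy":0,"dz":-0.02,"wx":0,"wy":0,"wz":0},{"gripper":1,"dx":0,"dy":0,"dz":-0.034,"wx":0,"wy":0,"wz":0},{"gripper":1,"dx":0,"dy":0,"dz":-0.046,"wx":0,"wy":0,"wz":0},{"gripper":1,"dx":0,"dy":0,"dz":-0.056,"wx":0,"wy":0,"wz":0}]'
python3 -m inch '[{"gripper":0.62,"dx":0,"dy":0,"dz":0,"wx":0,"wy":0,"wz":0},{"gripper":0.62,"dx":0,"dy":0,"dz":0,"wx":0,"wy":0,"wz":0},{"gripper":0.62,"dx":0,"dy":0,"dz":0,"wx":0,"wy":0,"wz":0},{"gripper":0.62,"dx":0,"dy":0,"dz":0,"wx":0,"wy":0,"wz":0},{"gripper":0.62,"dx":0,"dy":0,"dz":0,"wx":0,"wy":0,"wz":0}]' 20
python3 -m inch '[{"gripper":0.62,"dx":0,"dy":0,"dz":0,"wx":0,"wy":0,"wz":0},{"gripper":0.62,"dx":0,"dy":0,"dz":0,"wx":0,"wy":0,"wz":0},{"gripper":0.62,"dx":0,"dy":0,"dz":0,"wx":0,"wy":0,"wz":0},{"gripper":0.62,"dx":0,"dy":0,"dz":0,"wx":0,"wy":0,"wz":0},{"gripper":0.62,"dx":0,"dy":0,"dz":0,"wx":0,"wy":0,"wz":0}]' 20
```

```text
clock: 15.5
eef_pos: [465.7, 338.1, 12.8]
eef_rot: [-3.141, -0.001, 2.868]
wrist_force: [0.7, -0.2, -0.5]
finger_gap: 93.8
finger_force: 0.0
clock: 15.92
eef_pos: [466.0, 339.2, 15.1]
eef_rot: [3.141, 0.001, 2.869]
wrist_force: [1.2, -0.5, 1.7]
finger_gap: 66.3
finger_force: 19.9
clock: 16.33
eef_pos: [466.0, 339.1, 14.9]
eef_rot: [3.141, 0.001, 2.869]
wrist_force: [-0.3, -1.0, 7.2]
finger_gap: 66.1
finger_force: 19.9
```

```bash
python3 -m inch '[{"gripper":0.62,"dx":0,"dy":0,"dz":0.01,"wx":0,"wy":0,"wz":0},{"gripper":0.62,"dx":0,"dy":0,"dz":0.03,"wx":0,"wy":0,"wz":0},{"gripper":0.62,"dx":0,"dy":0,"dz":0.06,"wx":0,"wy":0,"wz":0},{"gripper":0.62,"dx":0.003,"dy":-0.008,"dz":0.08,"wx":0,"wy":0,"wz":0},{"gripper":0.62,"dx":0.009,"dy":-0.025,"dz":0.09,"wx":0,"wy":0,"wz":0}]' 20
python3 -m inch '[{"gripper":0.62,"dx":0.01,"dy":-0.028,"dz":0,"wx":0,"wy":0,"wz":0},{"gripper":0.62,"dx":0.022,"dy":-0.063,"dz":0,"wx":0,"wy":0,"wz":0},{"gripper":0.62,"dx":0.035,"dy":-0.1,"dz":0,"wx":0,"wy":0,"wz":0},{"gripper":0.62,"dx":0.048,"dy":-0.137,"dz":0,"wx":0,"wy":0,"wz":0},{"gripper":0.62,"dx":0.061,"dy":-0.174,"dz":0,"wx":0,"wy":0,"wz":0}]' 20
python3 -m inch '[{"gripper":0.62,"dx":0.013,"dy":-0.037,"dz":0,"wx":0,"wy":0,"wz":0},{"gripper":0.62,"dx":0.026,"dy":-0.074,"dz":0,"wx":0,"wy":0,"wz":0},{"gripper":0.62,"dx":0.039,"dy":-0.111,"dz":0,"wx":0,"wy":0,"wz":0},{"gripper":0.62,"dx":0.052,"dy":-0.148,"dz":0,"wx":0,"wy":0,"wz":0},{"gripper":0.62,"dx":0.065,"dy":-0.185,"dz":0,"wx":0,"wy":0,"wz":0}]' 20
python3 -m inch '[{"gripper":0.62,"dx":0.013,"dy":-0.036,"dz":0,"wx":0,"wy":0,"wz":0},{"gripper":0.62,"dx":0.026,"dy":-0.07,"dz":0,"wx":0,"wy":0,"wz":0},{"gripper":0.62,"dx":0.039,"dy":-0.102,"dz":0,"wx":0,"wy":0,"wz":0},{"gripper":0.62,"dx":0.048,"dy":-0.127,"dz":0,"wx":0,"wy":0,"wz":0},{"gripper":0.62,"dx":0.0549,"dy":-0.1444,"dz":0,"wx":0,"wy":0,"wz":0}]' 20
python3 -m inch '[{"gripper":0.62,"dx":0,"dy":0,"dz":-0.01,"wx":0,"wy":0,"wz":0},{"gripper":0.62,"dx":0,"dy":0,"dz":-0.02,"wx":0,"wy":0,"wz":0},{"gripper":0.62,"dx":0,"dy":0,"dz":-0.03,"wx":0,"wy":0,"wz":0},{"gripper":0.62,"dx":0,"dy":0,"dz":-0.033,"wx":0,"wy":0,"wz":0},{"gripper":0.62,"dx":0,"dy":0,"dz":-0.033,"wx":0,"wy":0,"wz":0}]' 20
python3 -c "
from h import *
for n in C: cv2.imwrite(f'pics/{n}5.png',manip.camera(n))
s=manip.read_state();print(s['eef_pos'],s['wrist_force'])
a=cv2.imread('pics/side5.png');c=cv2.resize(a[165:285,313:433],(800,800),interpolation=2)
for d,z in((52,3),(68,57)):
  o=outline('r',d,45,656.4,-189,0,z)
  for k in(slice(0,48),slice(48,96)): cv2.polylines(c,[np.int32((proj('side',o[k])-[313,165]+.5)*800/120)],1,(0,255,0))
cv2.imwrite('pics/c5.png',c[150:700,200:700])"
```

```text
clock: 16.75
eef_pos: [475.1, 315.3, 107.8]
eef_rot: [3.139, 0.002, 2.871]
wrist_force: [0.4, 0.0, -0.6]
finger_gap: 65.6
finger_force: 19.9
clock: 17.17
eef_pos: [535.8, 138.2, 104.9]
eef_rot: [3.141, 0.0, 2.869]
wrist_force: [-0.1, 1.1, -0.5]
finger_gap: 65.4
finger_force: 19.9
clock: 17.58
eef_pos: [600.9, -46.9, 104.9]
eef_rot: [3.141, 0.0, 2.869]
wrist_force: [0.9, 0.4, 0.7]
finger_gap: 65.8
finger_force: 19.9
clock: 18.0
eef_pos: [655.7, -192.1, 104.5]
eef_rot: [-3.141, -0.0, 2.867]
wrist_force: [-0.1, 0.2, -0.8]
finger_gap: 66.2
finger_force: 19.9
clock: 18.42
eef_pos: [654.9, -188.2, 70.0]
eef_rot: [3.141, -0.002, 2.87]
wrist_force: [0.4, -0.3, -1.2]
finger_gap: 65.9
finger_force: 19.9
[ 655.68758316 -188.74500256   71.6845891 ] [-0.16189518 -0.68270403 -0.80439231]
```

View pics/c5.png

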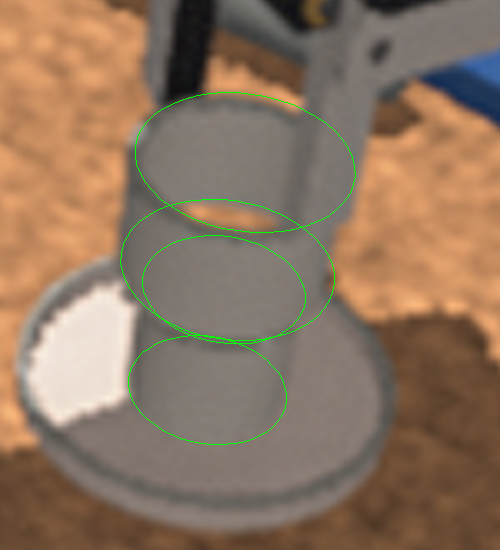

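The side crop shows the large ring over the nest, about 2 mm left of concentric (foot at crop pixels 118–330). I'll nudge it right and lower it.

```bash
python3 -m inch '[{"gripper":0.62,"dx":0.001,"dy":-0.001,"dz":0,"wx":0,"wy":0,"wz":0},{"gripper":0.62,"dx":0.001,"dy":-0.001,"dz":-0.005,"wx":0,"wy":0,"wz":0},{"gripper":0.62,"dx":0.001,"dy":-0.001,"dz":-0.01,"wx":0,"wy":0,"wz":0},{"gripper":0.62,"dx":0.001,"dy":-0.001,"dz":-0.015,"wx":0,"wy":0,"wz":0},{"gripper":0.62,"dx":0.001,"dy":-0.001,"dz":-0.02,"wx":0,"wy":0,"wz":0}]' 20
python3 -m inch '[{"gripper":0.62,"dx":0,"dy":0,"dz":-0.005,"wx":0,"wy":0,"wz":0},{"gripper":0.62,"dx":0,"dy":0,"dz":-0.011,"wx":0,"wy":0,"wz":0},{"gripper":0.62,"dx":0,"dy":0,"dz":-0.017,"wx":0,"wy":0,"wz":0},{"gripper":0.62,"dx":0,"dy":0,"dz":-0.022,"wx":0,"wy":0,"wz":0},{"gripper":0.62,"dx":0,"dy":0,"dz":-0.026,"wx":0,"wy":0,"wz":0}]' 20
python3 -m inch '[{"gripper":0.62,"dx":0,"dy":0,"dz":-0.002,"wx":0,"wy":0,"wz":0},{"gripper":0.62,"dx":0,"dy":0,"dz":-0.0035,"wx":0,"wy":0,"wz":0},{"gripper":0.62,"dx":0,"dy":0,"dz":-0.005,"wx":0,"wy":0,"wz":0},{"gripper":0.62,"dx":0,"dy":0,"dz":-0.0055,"wx":0,"wy":0,"wz":0},{"gripper":0.62,"dx":0,"dy":0,"dz":-0.006,"wx":0,"wy":0,"wz":0}]' 20
python3 -m inch '[{"gripper":0.62,"dx":0,"dy":0,"dz":-0.0004,"wx":0,"wy":0,"wz":0},{"gripper":0.62,"dx":0,"dy":0,"dz":-0.0008,"wx":0,"wy":0,"wz":0},{"gripper":0.62,"dx":0,"dy":0,"dz":-0.0012,"wx":0,"wy":0,"wz":0},{"gripper":0.62,"dx":0,"dy":0,"dz":-0.0016,"wx":0,"wy":0,"wz":0},{"gripper":0.62,"dx":0,"dy":0,"dz":-0.002,"wx":0,"wy":0,"wz":0}]' 20
```

```text
clock: 18.93
eef_pos: [656.4, -190.4, 50.6]
eef_rot: [3.142, -0.0, 2.869]
wrist_force: [0.1, -0.1, -1.7]
finger_gap: 65.8
finger_force: 19.9
clock: 19.35
eef_pos: [656.4, -190.4, 24.5]
eef_rot: [3.142, -0.001, 2.869]
wrist_force: [-1.0, 0.4, -0.6]
finger_gap: 65.8
finger_force: 19.9
clock: 19.77
eef_pos: [656.7, -190.4, 19.5]
eef_rot: [-3.142, 0.0, 2.869]
wrist_force: [-0.7, -0.4, -0.4]
finger_gap: 65.9
finger_force: 19.9
clock: 20.18
eef_pos: [656.8, -190.5, 18.0]
eef_rot: [-3.142, 0.001, 2.869]
wrist_force: [-3.0, 0.5, 6.8]
finger_gap: 65.9
finger_force: 19.8
```

```bash
python3 -m inch '[{"gripper":0.9,"dx":0,"dy":0,"dz":0,"wx":0,"wy":0,"wz":0},{"gripper":0.9,"dx":0,"dy":0,"dz":0,"wx":0,"wy":0,"wz":0},{"gripper":0.9,"dx":0,"dy":0,"dz":0,"wx":0,"wy":0,"wz":0},{"gripper":0.9,"dx":0,"dy":0,"dz":0,"wx":0,"wy":0,"wz":0},{"gripper":0.9,"dx":0,"dy":0,"dz":0,"wx":0,"wy":0,"wz":0}]' 20
python3 -m inch '[{"gripper":0.9,"dx":0,"dy":0,"dz":0.015,"wx":0,"wy":0,"wz":0},{"gripper":0.9,"dx":0,"dy":0,"dz":0.045,"wx":0,"wy":0,"wz":0},{"gripper":0.7,"dx":-0.005,"dy":0.002,"dz":0.07,"wx":0,"wy":0,"wz":-5},{"gripper":0.7,"dx":-0.02,"dy":0.006,"dz":0.083,"wx":0,"wy":0,"wz":-10},{"gripper":0.7,"dx":-0.04,"dy":0.013,"dz":0.083,"wx":0,"wy":0,"wz":-16}]' 20
python3 -m inch '[{"gripper":0.7,"dx":-0.028,"dy":0.009,"dz":0,"wx":0,"wy":0,"wz":-6},{"gripper":0.7,"dx":-0.056,"dy":0.018,"dz":0,"wx":0,"wy":0,"wz":-12},{"gripper":0.7,"dx":-0.084,"dy":0.027,"dz":0,"wx":0,"wy":0,"wz":-18},{"gripper":0.7,"dx":-0.112,"dy":0.036,"dz":0,"wx":0,"wy":0,"wz":-24},{"gripper":0.7,"dx":-0.135,"dy":0.043,"dz":-0.015,"wx":0,"wy":0,"wz":-30}]' 20
python3 -m inch '[{"gripper":0.7,"dx":-0.0158,"dy":0.0049,"dz":-0.005,"wx":0,"wy":0,"wz":-6.1},{"gripper":0.7,"dx":-0.0158,"dy":0.0049,"dz":-0.015,"wx":0,"wy":0,"wz":-6.1},{"gripper":0.7,"dx":-0.0158,"dy":0.0049,"dz":-0.015,"wx":0,"wy":0,"wz":-6.1},{"gripper":0.7,"dx":-0.0158,"dy":0.0049,"dz":-0.015,"wx":0,"wy":0,"wz":-6.1},{"gripper":0.7,"dx":-0.0158,"dy":0.0049,"dz":-0.015,"wx":0,"wy":0,"wz":-6.1}]' 20
python3 -c "
from h import *
for n in C: cv2.imwrite(f'pics/{n}6.png',manip.camera(n))
a,b=[cv2.imread(f'pics/{n}6.png') for n in C]
r=lambda i,u,v,k:cv2.resize(i[v-k:v+k,u-k:u+k],(400,400),interpolation=2)
cv2.imwrite('pics/c6.png',np.hstack([r(a,363,166,40),r(b,300,250,70)]))"
```

```text
clock: 20.6
eef_pos: [656.6, -190.5, 17.3]
eef_rot: [3.142, -0.0, 2.869]
wrist_force: [-0.5, 0.1, -0.4]
finger_gap: 84.5
finger_force: 0.0
clock: 21.02
eef_pos: [617.9, -178.1, 103.6]
eef_rot: [3.14, 0.005, 2.585]
wrist_force: [0.6, -0.0, -0.6]
finger_gap: 68.2
finger_force: 0.0
clock: 21.43
eef_pos: [481.1, -134.2, 87.3]
eef_rot: [3.139, 0.003, 2.061]
wrist_force: [0.4, -0.6, 0.1]
finger_gap: 66.0
finger_force: 0.0
clock: 21.85
eef_pos: [466.7, -129.9, 70.7]
eef_rot: [3.141, 0.0, 1.961]
wrist_force: [-0.3, 0.2, 0.8]
finger_gap: 65.9
finger_force: 0.0
```

View pics/c6.png

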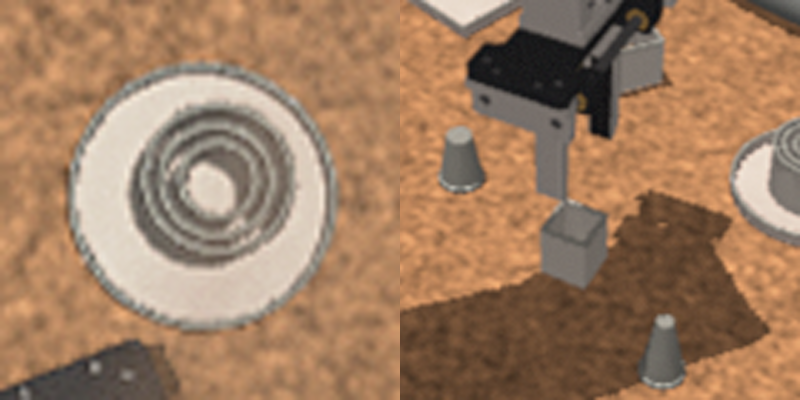

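The top crop shows all three rings nested flat and concentric (centre near crop pixel 212,187). The side crop shows the fingers straddling the small square cutter (crop pixel 574,245), with both nozzles standing.

```bash
python3 -m inch '[{"gripper":0.7,"dx":0,"dy":0,"dz":-0.008,"wx":0,"wy":0,"wz":0},{"gripper":0.7,"dx":0,"dy":0,"dz":-0.02,"wx":0,"wy":0,"wz":0},{"gripper":0.7,"dx":0,"dy":0,"dz":-0.034,"wx":0,"wy":0,"wz":0},{"gripper":0.7,"dx":0,"dy":0,"dz":-0.046,"wx":0,"wy":0,"wz":0},{"gripper":0.7,"dx":0,"dy":0,"dz":-0.056,"wx":0,"wy":0,"wz":0}]'
python3 -m inch '[{"gripper":0.3,"dx":0,"dy":0,"dz":0,"wx":0,"wy":0,"wz":0},{"gripper":0.3,"dx":0,"dy":0,"dz":0,"wx":0,"wy":0,"wz":0},{"gripper":0.3,"dx":0,"dy":0,"dz":0,"wx":0,"wy":0,"wz":0},{"gripper":0.3,"dx":0,"dy":0,"dz":0,"wx":0,"wy":0,"wz":0},{"gripper":0.3,"dx":0,"dy":0,"dz":0,"wx":0,"wy":0,"wz":0}]' 20
python3 -m inch '[{"gripper":0.3,"dx":0,"dy":0,"dz":0,"wx":0,"wy":0,"wz":0},{"gripper":0.3,"dx":0,"dy":0,"dz":0,"wx":0,"wy":0,"wz":0},{"gripper":0.3,"dx":0,"dy":0,"dz":0,"wx":0,"wy":0,"wz":0},{"gripper":0.3,"dx":0,"dy":0,"dz":0,"wx":0,"wy":0,"wz":0},{"gripper":0.3,"dx":0,"dy":0,"dz":0,"wx":0,"wy":0,"wz":0}]' 20
```

```text
clock: 22.37
eef_pos: [465.6, -129.5, 13.0]
eef_rot: [-3.141, -0.0, 1.96]
wrist_force: [0.4, -0.2, 0.4]
finger_gap: 65.8
finger_force: 0.0
clock: 22.78
eef_pos: [466.1, -129.7, 14.9]
eef_rot: [3.141, 0.001, 1.96]
wrist_force: [-0.2, -0.7, 1.0]
finger_gap: 36.3
finger_force: 3.6
clock: 23.2
eef_pos: [466.1, -129.7, 14.8]
eef_rot: [3.141, 0.001, 1.959]
wrist_force: [-1.1, -0.2, 5.7]
finger_gap: 35.4
finger_force: 20.0
```

```bash
python3 -m inch '[{"gripper":0.3,"dx":0,"dy":0,"dz":0.01,"wx":0,"wy":0,"wz":0},{"gripper":0.3,"dx":0,"dy":0,"dz":0.03,"wx":0,"wy":0,"wz":0},{"gripper":0.3,"dx":0,"dy":0,"dz":0.06,"wx":0,"wy":0,"wz":0},{"gripper":0.3,"dx":0.004,"dy":0.008,"dz":0.08,"wx":0,"wy":0,"wz":0},{"gripper":0.3,"dx":0.0125,"dy":0.026,"dz":0.086,"wx":0,"wy":0,"wz":0}]' 20
python3 -m inch '[{"gripper":0.3,"dx":0.013,"dy":0.027,"dz":0,"wx":0,"wy":0,"wz":-2},{"gripper":0.3,"dx":0.029,"dy":0.06,"dz":0,"wx":0,"wy":0,"wz":-5},{"gripper":0.3,"dx":0.045,"dy":0.094,"dz":0,"wx":0,"wy":0,"wz":-8},{"gripper":0.3,"dx":0.061,"dy":0.127,"dz":0,"wx":0,"wy":0,"wz":-11},{"gripper":0.3,"dx":0.077,"dy":0.16,"dz":0,"wx":0,"wy":0,"wz":-14}]' 20
python3 -m inch '[{"gripper":0.3,"dx":0.016,"dy":0.033,"dz":0,"wx":0,"wy":0,"wz":-2},{"gripper":0.3,"dx":0.032,"dy":0.066,"dz":0,"wx":0,"wy":0,"wz":-4.3},{"gripper":0.3,"dx":0.047,"dy":0.098,"dz":0,"wx":0,"wy":0,"wz":-4.3},{"gripper":0.3,"dx":0.06,"dy":0.125,"dz":0,"wx":0,"wy":0,"wz":-4.3},{"gripper":0.3,"dx":0.0703,"dy":0.1461,"dz":0,"wx":0,"wy":0,"wz":-4.3}]' 20
python3 -m inch '[{"gripper":0.3,"dx":0,"dy":0,"dz":-0.01,"wx":0,"wy":0,"wz":0},{"gripper":0.3,"dx":0,"dy":0,"dz":-0.025,"wx":0,"wy":0,"wz":0},{"gripper":0.3,"dx":0,"dy":0,"dz":-0.045,"wx":0,"wy":0,"wz":0},{"gripper":0.3,"dx":0,"dy":0,"dz":-0.06,"wx":0,"wy":0,"wz":0},{"gripper":0.3,"dx":0,"dy":0,"dz":-0.07,"wx":0,"wy":0,"wz":0}]' 20
python3 -m inch '[{"gripper":0.3,"dx":0,"dy":0,"dz":-0.004,"wx":0,"wy":0,"wz":0},{"gripper":0.3,"dx":0,"dy":0,"dz":-0.007,"wx":0,"wy":0,"wz":0},{"gripper":0.3,"dx":0,"dy":0,"dz":-0.009,"wx":0,"wy":0,"wz":0},{"gripper":0.3,"dx":0,"dy":0,"dz":-0.0105,"wx":0,"wy":0,"wz":0},{"gripper":0.3,"dx":0,"dy":0,"dz":-0.011,"wx":0,"wy":0,"wz":0}]' 20
python3 -c "
from h import *
for n in C: cv2.imwrite(f'pics/{n}7.png',manip.camera(n))
s=manip.read_state();print(s['eef_pos'],s['wrist_force'])
u,v=proj('side',np.array([[625,202,20.]]))[0].astype(int);u0,v0=u-60,v-60
c=cv2.resize(cv2.imread('pics/side7.png')[v0:v0+120,u0:u0+120],(600,600),interpolation=2)
for d,h,z,p in((36,45,3,(625.7,203.6)),(122,12,0,(625.7,203.6))):
  o=outline('s',d,h,*p,np.radians(4),z)
  for k in(slice(0,4),slice(4,8)): cv2.polylines(c,[np.int32((proj('side',o[k])-[u0,v0]+.5)*5)],1,(0,255,0))
cv2.imwrite('pics/c7.png',c)"
```

```text
clock: 23.62
eef_pos: [479.2, -104.6, 104.2]
eef_rot: [3.138, 0.003, 1.958]
wrist_force: [-0.0, 0.2, -1.5]
finger_gap: 35.1
finger_force: 20.0
clock: 24.03
eef_pos: [555.6, 58.3, 101.0]
eef_rot: [3.141, -0.0, 1.713]
wrist_force: [0.1, -1.1, -0.8]
finger_gap: 35.4
finger_force: 20.0
clock: 24.45
eef_pos: [625.8, 205.0, 100.7]
eef_rot: [-3.141, -0.0, 1.641]
wrist_force: [0.9, -0.4, 0.0]
finger_gap: 35.5
finger_force: 20.0
clock: 24.87
eef_pos: [624.6, 202.0, 28.7]
eef_rot: [-3.139, 0.0, 1.64]
wrist_force: [-0.8, 0.2, -1.6]
finger_gap: 35.3
finger_force: 20.0
clock: 25.28
eef_pos: [625.8, 202.6, 19.9]
eef_rot: [3.141, -0.0, 1.64]
wrist_force: [0.4, -0.8, 0.1]
finger_gap: 35.1
finger_force: 20.0
[625.76102793 202.60574348  19.7917046 ] [ 0.50369671  0.15635812 -0.80538445]
```

View pics/c7.png

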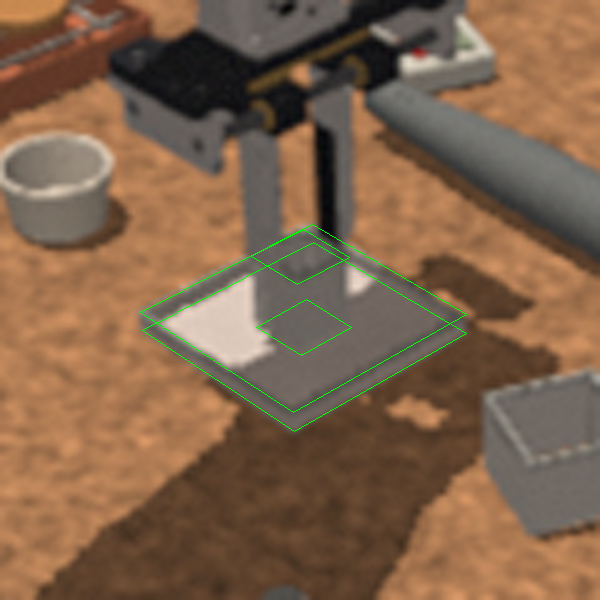

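The side crop shows the small square cutter within about 1 mm of the tin's middle and aligned with the green prediction. Setting it down and moving to the large square cutter.

```bash
python3 -m inch '[{"gripper":0.3,"dx":0,"dy":0,"dz":-0.0004,"wx":0,"wy":0,"wz":0},{"gripper":0.3,"dx":0,"dy":0,"dz":-0.0008,"wx":0,"wy":0,"wz":0},{"gripper":0.3,"dx":0,"dy":0,"dz":-0.0012,"wx":0,"wy":0,"wz":0},{"gripper":0.3,"dx":0,"dy":0,"dz":-0.0016,"wx":0,"wy":0,"wz":0},{"gripper":0.3,"dx":0,"dy":0,"dz":-0.002,"wx":0,"wy":0,"wz":0}]' 20
python3 -m inch '[{"gripper":0.65,"dx":0,"dy":0,"dz":0,"wx":0,"wy":0,"wz":0},{"gripper":0.65,"dx":0,"dy":0,"dz":0,"wx":0,"wy":0,"wz":0},{"gripper":0.65,"dx":0,"dy":0,"dz":0,"wx":0,"wy":0,"wz":0},{"gripper":0.65,"dx":0,"dy":0,"dz":0,"wx":0,"wy":0,"wz":0},{"gripper":0.65,"dx":0,"dy":0,"dz":0,"wx":0,"wy":0,"wz":0}]' 20
python3 -m inch '[{"gripper":0.65,"dx":0,"dy":0,"dz":0.015,"wx":0,"wy":0,"wz":0},{"gripper":0.65,"dx":0,"dy":0,"dz":0.045,"wx":0,"wy":0,"wz":0},{"gripper":0.9,"dx":0,"dy":-0.005,"dz":0.07,"wx":0,"wy":0,"wz":-4},{"gripper":0.9,"dx":0.001,"dy":-0.02,"dz":0.083,"wx":0,"wy":0,"wz":-8},{"gripper":0.9,"dx":0.004,"dy":-0.045,"dz":0.083,"wx":0,"wy":0,"wz":-12}]' 20
python3 -m inch '[{"gripper":0.9,"dx":0.003,"dy":-0.035,"dz":0,"wx":0,"wy":0,"wz":-4},{"gripper":0.9,"dx":0.006,"dy":-0.07,"dz":0,"wx":0,"wy":0,"wz":-8},{"gripper":0.9,"dx":0.009,"dy":-0.105,"dz":-0.01,"wx":0,"wy":0,"wz":-11.4},{"gripper":0.9,"dx":0.0127,"dy":-0.13,"dz":-0.02,"wx":0,"wy":0,"wz":-11.4},{"gripper":0.9,"dx":0.0127,"dy":-0.1408,"dz":-0.03,"wx":0,"wy":0,"wz":-11.4}]' 20
python3 -c "
from h import *
for n in C: cv2.imwrite(f'pics/{n}8.png',manip.camera(n))
s=manip.read_state();print(s['eef_pos'],s['eef_rot'])
a=cv2.imread('pics/top8.png');u,v=193,176
c=cv2.resize(a[v-40:v+40,u-40:u+40],(400,400),interpolation=2)
b=cv2.imread('pics/side8.png')[130:250,240:360]
cv2.imwrite('pics/c8.png',np.hstack([c,cv2.resize(b,(400,400),interpolation=2)]))"
```

```text
clock: 25.8
eef_pos: [625.7, 202.6, 17.9]
eef_rot: [3.141, -0.0, 1.64]
wrist_force: [-3.1, -0.9, 7.9]
finger_gap: 35.5
finger_force: 20.0
clock: 26.22
eef_pos: [625.6, 202.5, 17.2]
eef_rot: [-3.141, 0.0, 1.64]
wrist_force: [-0.4, 0.9, 0.5]
finger_gap: 60.7
finger_force: 0.0
clock: 26.63
eef_pos: [630.7, 159.0, 104.2]
eef_rot: [3.137, -0.002, 1.43]
wrist_force: [1.1, -0.8, 0.1]
finger_gap: 77.7
finger_force: 0.0
clock: 27.05
eef_pos: [642.6, 13.4, 70.0]
eef_rot: [3.141, 0.0, 1.229]
wrist_force: [0.7, -0.7, -0.5]
finger_gap: 85.0
finger_force: 0.0
[641.37494995  15.39088837  68.46426949] [-3.13875428e+00  9.06601385e-04  1.22973741e+00]
```

View pics/c8.png

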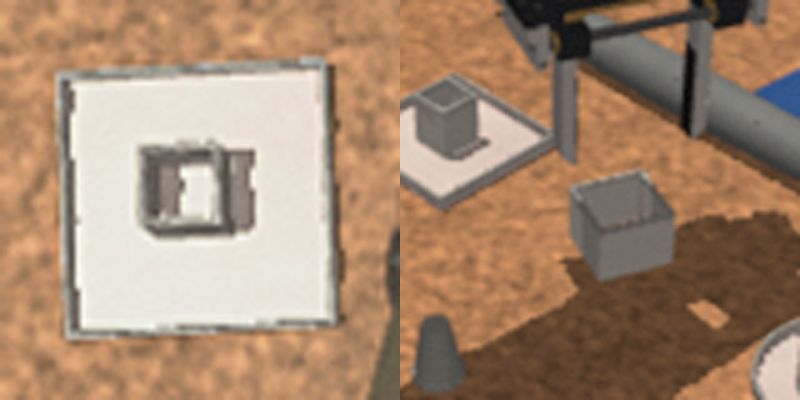

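The top crop shows the small square cutter upright, square to its tin and centred allowing for parallax (rim near crop pixel 183,187). The side crop shows the fingers straddling the large square cutter.

```bash
python3 -m inch '[{"gripper":0.9,"dx":0,"dy":0,"dz":-0.008,"wx":0,"wy":0,"wz":0},{"gripper":0.9,"dx":0,"dy":0,"dz":-0.02,"wx":0,"wy":0,"wz":0},{"gripper":0.9,"dx":0,"dy":0,"dz":-0.034,"wx":0,"wy":0,"wz":0},{"gripper":0.9,"dx":0,"dy":0,"dz":-0.046,"wx":0,"wy":0,"wz":0},{"gripper":0.9,"dx":0,"dy":0,"dz":-0.056,"wx":0,"wy":0,"wz":0}]'
python3 -m inch '[{"gripper":0.53,"dx":0,"dy":0,"dz":0,"wx":0,"wy":0,"wz":0},{"gripper":0.53,"dx":0,"dy":0,"dz":0,"wx":0,"wy":0,"wz":0},{"gripper":0.53,"dx":0,"dy":0,"dz":0,"wx":0,"wy":0,"wz":0},{"gripper":0.53,"dx":0,"dy":0,"dz":0,"wx":0,"wy":0,"wz":0},{"gripper":0.53,"dx":0,"dy":0,"dz":0,"wx":0,"wy":0,"wz":0}]' 20
python3 -m inch '[{"gripper":0.53,"dx":0,"dy":0,"dz":0,"wx":0,"wy":0,"wz":0},{"gripper":0.53,"dx":0,"dy":0,"dz":0,"wx":0,"wy":0,"wz":0},{"gripper":0.53,"dx":0,"dy":0,"dz":0,"wx":0,"wy":0,"wz":0},{"gripper":0.53,"dx":0,"dy":0,"dz":0,"wx":0,"wy":0,"wz":0},{"gripper":0.53,"dx":0,"dy":0,"dz":0,"wx":0,"wy":0,"wz":0}]' 20
```

```text
clock: 27.57
eef_pos: [641.8, 18.0, 12.7]
eef_rot: [-3.141, 0.0, 1.233]
wrist_force: [0.5, 0.6, 0.1]
finger_gap: 84.3
finger_force: 0.0
clock: 27.98
eef_pos: [642.7, 16.8, 15.1]
eef_rot: [3.14, -0.0, 1.232]
wrist_force: [-0.7, 1.7, 1.6]
finger_gap: 57.1
finger_force: 20.0
clock: 28.4
eef_pos: [642.7, 16.8, 15.1]
eef_rot: [3.141, -0.0, 1.232]
wrist_force: [-0.3, 1.7, 6.2]
finger_gap: 57.5
finger_force: 20.0
```

Gripped. Carrying it over the small square cutter: dx −0.0167, dy +0.1858, turn +23.4°.

```bash
python3 -m inch '[{"gripper":0.53,"dx":0,"dy":0,"dz":0.01,"wx":0,"wy":0,"wz":0},{"gripper":0.53,"dx":0,"dy":0,"dz":0.03,"wx":0,"wy":0,"wz":0},{"gripper":0.53,"dx":0,"dy":0,"dz":0.06,"wx":0,"wy":0,"wz":0},{"gripper":0.53,"dx":-0.001,"dy":0.008,"dz":0.08,"wx":0,"wy":0,"wz":1},{"gripper":0.53,"dx":-0.002,"dy":0.025,"dz":0.086,"wx":0,"wy":0,"wz":4}]' 20
python3 -m inch '[{"gripper":0.53,"dx":-0.003,"dy":0.03,"dz":0,"wx":0,"wy":0,"wz":4},{"gripper":0.53,"dx":-0.006,"dy":0.065,"dz":0,"wx":0,"wy":0,"wz":8},{"gripper":0.53,"dx":-0.009,"dy":0.1,"dz":0,"wx":0,"wy":0,"wz":12},{"gripper":0.53,"dx":-0.012,"dy":0.13,"dz":0,"wx":0,"wy":0,"wz":16},{"gripper":0.53,"dx":-0.0147,"dy":0.153,"dz":0,"wx":0,"wy":0,"wz":19.4}]' 20
python3 -m inch '[{"gripper":0.53,"dx":0,"dy":0.0078,"dz":-0.005,"wx":0,"wy":0,"wz":0},{"gripper":0.53,"dx":0,"dy":0.0078,"dz":-0.015,"wx":0,"wy":0,"wz":0},{"gripper":0.53,"dx":0,"dy":0.0078,"dz":-0.025,"wx":0,"wy":0,"wz":0},{"gripper":0.53,"dx":0,"dy":0.0078,"dz":-0.029,"wx":0,"wy":0,"wz":0},{"gripper":0.53,"dx":0,"dy":0.0078,"dz":-0.029,"wx":0,"wy":0,"wz":0}]' 20
python3 -c "
from h import *
for n in C: cv2.imwrite(f'pics/{n}9.png',manip.camera(n))
s=manip.read_state();print(s['eef_pos'],s['wrist_force'])
u,v=proj('side',np.array([[625,202,20.]]))[0].astype(int);u0,v0=u-60,v-60
c=cv2.resize(cv2.imread('pics/side9.png')[v0:v0+120,u0:u0+120],(600,600),interpolation=2)
for d,h,z,p in((36,45,3,(625.7,203.6)),(58,45,57,(625.7,203.6))):
  o=outline('s',d,h,*p,np.radians(4),z)
  for k in(slice(0,4),slice(4,8)): cv2.polylines(c,[np.int32((proj('side',o[k])-[u0,v0]+.5)*5)],1,(0,255,0))
cv2.imwrite('pics/c9.png',c)"
```

```text
clock: 28.82
eef_pos: [641.7, 40.5, 104.7]
eef_rot: [3.137, -0.001, 1.3]
wrist_force: [1.0, 0.5, -1.0]
finger_gap: 57.1
finger_force: 20.0
clock: 29.23
eef_pos: [624.9, 197.1, 100.8]
eef_rot: [-3.141, -0.0, 1.645]
wrist_force: [0.4, 0.0, -1.4]
finger_gap: 57.3
finger_force: 20.0
clock: 29.65
eef_pos: [625.0, 200.9, 69.4]
eef_rot: [-3.139, 0.001, 1.638]
wrist_force: [0.7, -0.6, -1.2]
finger_gap: 57.2
finger_force: 20.0
[625.78345977 201.46140308  71.19603576] [ 0.57103328 -0.52637366 -0.94439599]
```

View pics/c9.png

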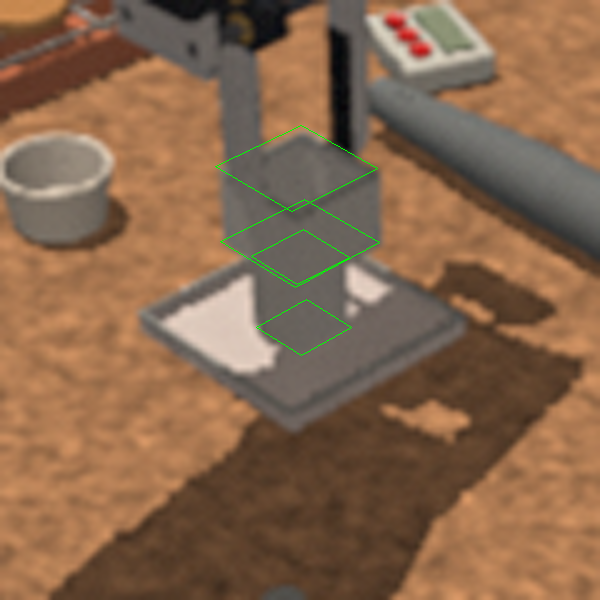

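The side crop shows the large square cutter aligned with the prediction (crop x 221–380) and clear of the small one all round. Lowering.

```bash
python3 -m inch '[{"gripper":0.53,"dx":0,"dy":0,"dz":0,"wx":0,"wy":0,"wz":0},{"gripper":0.53,"dx":0,"dy":0,"dz":-0.005,"wx":0,"wy":0,"wz":0},{"gripper":0.53,"dx":0,"dy":0,"dz":-0.01,"wx":0,"wy":0,"wz":0},{"gripper":0.53,"dx":0,"dy":0,"dz":-0.015,"wx":0,"wy":0,"wz":0},{"gripper":0.53,"dx":0,"dy":0,"dz":-0.02,"wx":0,"wy":0,"wz":0}]' 20
python3 -m inch '[{"gripper":0.53,"dx":0,"dy":0,"dz":-0.005,"wx":0,"wy":0,"wz":0},{"gripper":0.53,"dx":0,"dy":0,"dz":-0.011,"wx":0,"wy":0,"wz":0},{"gripper":0.53,"dx":0,"dy":0,"dz":-0.017,"wx":0,"wy":0,"wz":0},{"gripper":0.53,"dx":0,"dy":0,"dz":-0.022,"wx":0,"wy":0,"wz":0},{"gripper":0.53,"dx":0,"dy":0,"dz":-0.026,"wx":0,"wy":0,"wz":0}]' 20
python3 -m inch '[{"gripper":0.53,"dx":0,"dy":0,"dz":-0.002,"wx":0,"wy":0,"wz":0},{"gripper":0.53,"dx":0,"dy":0,"dz":-0.0035,"wx":0,"wy":0,"wz":0},{"gripper":0.53,"dx":0,"dy":0,"dz":-0.005,"wx":0,"wy":0,"wz":0},{"gripper":0.53,"dx":0,"dy":0,"dz":-0.0055,"wx":0,"wy":0,"wz":0},{"gripper":0.53,"dx":0,"dy":0,"dz":-0.006,"wx":0,"wy":0,"wz":0}]' 20
python3 -m inch '[{"gripper":0.53,"dx":0,"dy":0,"dz":-0.0004,"wx":0,"wy":0,"wz":0},{"gripper":0.53,"dx":0,"dy":0,"dz":-0.0008,"wx":0,"wy":0,"wz":0},{"gripper":0.53,"dx":0,"dy":0,"dz":-0.0012,"wx":0,"wy":0,"wz":0},{"gripper":0.53,"dx":0,"dy":0,"dz":-0.0016,"wx":0,"wy":0,"wz":0},{"gripper":0.53,"dx":0,"dy":0,"dz":-0.002,"wx":0,"wy":0,"wz":0}]' 20
```

```text
clock: 30.17
eef_pos: [625.4, 202.5, 50.6]
eef_rot: [-3.141, 0.0, 1.64]
wrist_force: [-0.8, 0.3, -1.1]
finger_gap: 57.1
finger_force: 20.0
clock: 30.58
eef_pos: [625.4, 202.5, 24.5]
eef_rot: [-3.141, 0.0, 1.64]
wrist_force: [0.6, -0.9, -0.5]
finger_gap: 57.5
finger_force: 20.0
clock: 31.0
eef_pos: [625.7, 202.6, 19.5]
eef_rot: [3.141, -0.0, 1.64]
wrist_force: [-0.4, 0.6, -0.8]
finger_gap: 57.4
finger_force: 20.0
clock: 31.42
eef_pos: [625.7, 202.6, 18.1]
eef_rot: [3.141, -0.0, 1.64]
wrist_force: [-4.6, -1.3, 9.5]
finger_gap: 56.8
finger_force: 20.0
```

Seated. Releasing, lifting, backing away toward the robot, then a numeric check.

```bash
python3 -m inch '[{"gripper":0.85,"dx":0,"dy":0,"dz":0,"wx":0,"wy":0,"wz":0},{"gripper":0.85,"dx":0,"dy":0,"dz":0,"wx":0,"wy":0,"wz":0},{"gripper":0.85,"dx":0,"dy":0,"dz":0,"wx":0,"wy":0,"wz":0},{"gripper":0.85,"dx":0,"dy":0,"dz":0,"wx":0,"wy":0,"wz":0},{"gripper":0.85,"dx":0,"dy":0,"dz":0,"wx":0,"wy":0,"wz":0}]' 20
python3 -m inch '[{"gripper":0.85,"dx":0,"dy":0,"dz":0.015,"wx":0,"wy":0,"wz":0},{"gripper":0.85,"dx":0,"dy":0,"dz":0.045,"wx":0,"wy":0,"wz":0},{"gripper":0.85,"dx":0,"dy":0,"dz":0.08,"wx":0,"wy":0,"wz":0},{"gripper":0.85,"dx":-0.01,"dy":0,"dz":0.11,"wx":0,"wy":0,"wz":0},{"gripper":0.85,"dx":-0.03,"dy":0,"dz":0.13,"wx":0,"wy":0,"wz":0}]'
python3 -m inch '[{"gripper":0.85,"dx":-0.03,"dy":0.01,"dz":0,"wx":0,"wy":0,"wz":0},{"gripper":0.85,"dx":-0.06,"dy":0.02,"dz":0,"wx":0,"wy":0,"wz":0},{"gripper":0.85,"dx":-0.09,"dy":0.03,"dz":0,"wx":0,"wy":0,"wz":0},{"gripper":0.85,"dx":-0.12,"dy":0.04,"dz":0,"wx":0,"wy":0,"wz":0},{"gripper":0.85,"dx":-0.15,"dy":0.05,"dz":0,"wx":0,"wy":0,"wz":0}]'
python3 -m inch '[{"gripper":0.85,"dx":-0.03,"dy":0.03,"dz":0,"wx":0,"wy":0,"wz":0},{"gripper":0.85,"dx":-0.06,"dy":0.06,"dz":0,"wx":0,"wy":0,"wz":0},{"gripper":0.85,"dx":-0.09,"dy":0.09,"dz":0,"wx":0,"wy":0,"wz":0},{"gripper":0.85,"dx":-0.1,"dy":0.11,"dz":0,"wx":0,"wy":0,"wz":0},{"gripper":0.85,"dx":-0.1,"dy":0.11,"dz":0,"wx":0,"wy":0,"wz":0}]'
python3 - <<'E'
from h import *
I={n:manip.camera(n) for n in C}
for n in C: cv2.imwrite(f'pics/{n}f.png',I[n])
print(manip.read_state()['eef_pos'])
# dark steel over the white tin, inside the tin wall: compare with expected silhouette of the nest
for n in C:
  for nm,kind,d,p,a in(("round","r",68,(655.5,-189.5),0),("square","s",58,(625.5,202.5),.07)):
    g=cv2.cvtColor(cv2.resize(I[n],None,fx=4,fy=4,interpolation=2),cv2.COLOR_BGR2GRAY)
    M=np.zeros_like(g);cv2.fillConvexPoly(M,np.int32(hull(proj(n,outline(kind,108,0,*p,a,3)))*4+1.5),1)
    N=np.zeros_like(g);cv2.fillConvexPoly(N,np.int32(hull(proj(n,outline(kind,d,45,*p,a,3)))*4+1.5),1)
    print(n,nm,"grey: nest %.0f, floor %.0f"%(g[N>0].mean(),np.median(g[(M>0)&(N==0)])))
# bystanders unmoved: change since the first picture
for k in("plain","wide","ram"):
  u,v=OBJ[k][3]; A=cv2.imread("pics/top0.png")
  w=20
  t=cv2.matchTemplate(I["top"][v-w-8:v+w+8,u-w-8:u+w+8],A[v-w:v+w,u-w:u+w],cv2.TM_CCOEFF_NORMED);m=cv2.minMaxLoc(t);print(k,round(m[1],3),np.array(m[3])-8)
E
```

```text
clock: 31.83
eef_pos: [625.6, 202.6, 17.3]
eef_rot: [-3.142, -0.0, 1.64]
wrist_force: [0.3, -0.5, -0.6]
finger_gap: 80.0
finger_force: 0.0
clock: 32.25
eef_pos: [596.8, 202.5, 150.3]
eef_rot: [3.138, -0.001, 1.639]
wrist_force: [0.4, 0.4, -0.5]
finger_gap: 79.8
finger_force: 0.0
clock: 32.67
eef_pos: [444.1, 252.8, 147.4]
eef_rot: [3.141, -0.0, 1.64]
wrist_force: [0.3, 0.7, 0.6]
finger_gap: 80.0
finger_force: 0.0
clock: 33.08
eef_pos: [343.2, 365.5, 147.7]
eef_rot: [3.141, -0.001, 1.644]
wrist_force: [0.3, 0.3, 0.9]
finger_gap: 79.8
finger_force: 0.0
[345.23660667 362.96220214 147.381704  ]
top round grey: nest 132, floor 206
top square grey: nest 128, floor 217
side round grey: nest 110, floor 192
side square grey: nest 106, floor 193
plain 0.988 [0 0]
wide 0.982 [0 0]
ram 0.998 [0 0]
```

```bash
python3 -c "
from cell import manip
print(manip.sign_off())"
```

```text
the job is handed in; nothing more can be done
None
```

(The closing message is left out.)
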